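Set the rotator shaft to its pointer and hold the antenna hub on the flat

ROBOT

A 7-joint arm with a two-finger parallel gripper is mounted at the origin on the work surface. World frame = base frame: x ahead of the robot, y to its left, z up, the work surface at z = 0. Lengths are in m, angles in rad, forces in N, time in s.
With the tool pointing down it reaches from about 0.425 to 0.95 m from the base axis. Payload 4.7 kg.
Tool frame: the origin (TCP) lies midway between the tips of the shut fingers; the grasp point (between the pads) lies 19 mm behind it (bot.tcp_to_grasp is the distance from the TCP to the grasp point, in m); z points along the fingers, y is the direction in which the jaws open and shut (so a half turn about z gives the same grasp; the last joint's range is limited). The gripper opens to 85 mm and grips with 20 to 120 N. Pads are 22 mm wide; open, the fingers measure 114 mm over their backs; the gripper's body (76 mm by 85 mm) begins 54 mm behind the grasp point. The pads swing forward as they close: fully open they stand 13 mm farther back than shut.
Start: joints at [-1.266, 0.469, -0.049, 1.532, 0.024, 1.141, -0.082], TCP at [0.221, 0.638, 0.2] pointing down, gripper open.
Joint ranges: [-2.59, 2.59], [-0.33, 1.99], [-1.39, 1.29], [0.1, 2.45], [-1.04, 4.18], [0.21, 1.99], [-2.66, 2.66]. Speed limits (rad/s): [2.57, 2.57, 3.14, 3.14, 3.14, 3.14, 3.14].

INTERFACE

Orientations are given as a rotation vector (axis times angle).
In Python, from cell import status, vision, job, bot gives the robot as it stands. The module is installed in compiled form; this text tells all that it offers.
- The arm moves only by the tool apply_moves, never from a script. Its argument "rows" is one flat list of numbers, 4 for each row, row after row: the shift along the world's x, y, z in cm, then the turn about the world's z in degrees. A call has exactly 5 rows; each row shifts and turns the commanded pose from where the row before left it; what a row does not reach is not made up. A row lasts 1/10 s, in which the tool goes at most 50 mm and 8.59 degrees, less where a joint would pass 70% of its speed; a pose out of reach is approached as far as the arm can. A call is refused whole if a number of a shift passes 5 or a number of a turn 8.59, either way. A call with a gripper value outside its range is refused whole. "hand" is the finger opening in cm, from 0 to 8.54, set as the call begins (left out, the last holds). The fingers move at their own pace and stop on an object; "grip_force" is the grip in N (left out, the last holds). Time passes only in rows, so rows that do not move let the fingers close, or fill a call up. It gives the time, the measured TCP pose, the force and the opening at its end, in the units of the state.
- status.get_state(): the state, without advancing time (a new reading comes with each control period).
- vision.snapshot(name): name is "scene" or "side" or "wrist"; returns a dict with "color" (480x640x3 uint8, blue, green, red), "intrinsics" (3x3 intrinsics, pixels), "k1" (the pictures are not rectified: a ray, as slopes to the right and down, at radius r is drawn at 1 + k1 r^2 times it, then the intrinsics apply), "R" (3x3) and "t" (3): a world point X has camera coordinates R X + t; the wrist camera has in their place "tool_from_camera" (4x4, takes a point from camera to tool coordinates, whose origin is the TCP and whose axes are the flange's). Camera axes: x right, y down, z forward; pixel columns grow to the right and rows downward; lengths in m; the calibration is good to about 2 mm. A picture is of the moment at which its call begins: read the wrist's pose just before it. There is no depth.
- job.sign_off(): hands the job in, once; it reports no verdict.
The state is a dict: "clock": time; "joint_positions": joint angles; "dq": joint speeds; "joint_torque": joint torques, N m; "position": TCP position; "tcp_rot": TCP orientation; "force": force on the tool from outside, world axes, zero at the start; "wrist_torque": the same for the moment, N m; "opening": finger opening in m.
Only numpy, scipy, OpenCV 4.12 (cv2) and the standard library are available. Lean on these libraries where they do the work, as an engineer would, in place of code of your own. Each camera call takes 0.05 s, during which the arm holds its last target.

TASK

Fit the antenna hub to the rotator. First, with the hub still off, turn the bare shaft with the gripper until its flat faces the pointer on the rotator's dial. Then put the hub on the shaft, flange down, with its screw over the flat and facing the pointer, and finish while still holding it in the gripper with its top flush with the end of the shaft, clear of the bearing below, so that a colleague can tighten the screw; leave everything else on the bench where it is.

Things in the scene. Friction and masses are not known exactly. Their poses are not given: they have to be found in the camera images.
- rotator: Antenna rotator, fixed to the bench: grey cast box 162 x 162 mm, 60 mm high, on it a round aluminium dial (144 mm diameter, face 75 mm above the bench). In its middle a steel bearing nose (40 mm diameter) rises to 83 mm, and out of that stands the upright steel shaft, to 123 mm. Origin: on the shaft's axis at bench height; z up; +x points from the shaft to the pointer.
- pointer (a point): Tip of the pointer, a black raised arrowhead (27 mm long, 5 mm high) fixed on the dial; the tip points at the shaft, 44 mm from its axis, 80 mm above the bench, on the rotator's +x side.
- shaft (a joint): Angle of the rotator's shaft, rad: 0 when its flat faces the pointer (flat's outward normal along the rotator's +x), growing anticlockwise seen from above; limits -2.9 and 2.9. It starts between 0.6 and 2.1. The drive is unclutched: the shaft turns by hand against a steady friction of 0.05 N m and stays where it is left.
- shaft_end (a point): Centre of the shaft's end face, 123 mm above the bench; turns with the shaft: +x is the flat's outward normal, z up. Dark steel shaft, 20 mm diameter, standing 40 mm out of the nose, with one bright ground flat along all that, 3.5 mm deep, 15 mm wide: 16.5 mm across flat and back, 20 mm elsewhere, so fingers closing squarely on the flat come 3.5 mm nearer together. Bright D-shaped end, 2 mm chamfer.
- hub: Loose antenna hub, aluminium, about 0.18 kg, standing on the bench flange down: a round flange (72 mm diameter, 6 mm thick) with six bolt holes, on it a round boss (40 mm diameter, 22 mm tall), 28 mm high in all; 22 mm bore right through. A cap screw stands out of the boss on the +x side. Origin: centre of the underside; z up. Grip the boss across the hub's y axis, above the flange, clear of the screw.
- hub_screw (a point): Outer face of the hub's screw head (10 mm diameter), 28.5 mm from the hub's axis on its +x side, 18 mm above its underside. The screw runs radially through the boss; its 5 mm thick point stands 3.5 mm into the bore, so the hub goes down over the shaft only with the screw over the flat (1 mm play all round, about 15 degrees either way).
- hub_top (a point): Centre of the hub's top face (the mouth of the bore), 28 mm above its underside. Flush with the shaft's end it is 123 mm above the bench, the underside 95 mm above the bench, 12 mm clear of the bearing nose.
- board: Bystander: green circuit board, 90 x 130 mm, lying on a fixed pink foam pad of 150 x 160 x 8 mm at the far side of the work. Origin: centre of its underside.
- driver: Bystander: screwdriver with a black handle lying on the bench at the far side. Origin: under its middle.
- attenuator: Bystander: dark finned block, 50 x 40 x 30 mm, with a brass connector at either end, at the far side. Origin: centre of its underside.
- spacer: Bystander: plain steel ring, 36 mm diameter, 22 mm bore, 12 mm high, without flange or screw, between the robot and the work. Origin: centre of its underside.
There are look-alikes about, which are no part of the job. Several things look just like the hub: the one meant starts farthest to the robot's right.

How it is judged:
By the outcome, as a careful person would: the job done as asked, in the order asked, and still so for the second after the job is handed in, while the arm keeps its last pose, push and grip.
It also fails if it takes over 54 s, if anything falls off the work surface, if the arm or the gripper's body presses on something with over 40 N, if the wrist force passes 120 N, or if a joint passes its speed limit or range.

## Working session

There is one attempt and no reset: what is moved stays moved. The work goes in short steps, Python scripts to look and compute and a tool call to move; the robot and the scene stay as the last step left them, time stands still between calls to the robot, and variables do not carry over. Pictures are saved under pics/ and viewed, and the job is handed in when it is done.

Besides the shell and the picture viewer there is one more tool, called after "Emit:" as name(argument=value, ...), one argument or row to a line, values as JSON. apply_moves: Moves the arm, as the interface text tells. Its arguments: {"type":"object","properties":{"rows":{"type":"array","items":{"type":"number"}},"hand":{"type":"number"},"grip_force":{"type":"number"}},"required":["rows"]}

```bash
mkdir -p pics
cat > h.py <<'E'
import numpy as np, cv2, json
from cell import status, vision, job, bot
from scipy.spatial.transform import Rotation as Ro
def cam(name):
    s=status.get_state(); d=vision.snapshot(name)
    if name=='wrist':
        T=np.eye(4);T[:3,:3]=Ro.from_rotvec(s['tcp_rot']).as_matrix();T[:3,3]=s['position']
        M=np.linalg.inv(T@np.array(d['tool_from_camera']));d['R']=M[:3,:3];d['t']=M[:3,3]
    d['R']=np.array(d['R']);d['t']=np.array(d['t']).ravel();d['intrinsics']=np.array(d['intrinsics'])
    return d
def save(d,name):
    cv2.imwrite(f'pics/{name}.png',d['color'])
    np.savez(f'pics/{name}.npz',K=d['intrinsics'],k1=d['k1'],R=d['R'],t=d['t'])
def load(n):
    z=np.load(f'pics/{n}.npz');return {'intrinsics':z['K'],'k1':float(z['k1']),'R':z['R'],'t':z['t'],'color':cv2.imread(f'pics/{n}.png')}
def dist(d): return np.array([float(d['k1']),0,0,0])
def pix(d,X):
    return cv2.projectPoints(np.array(X,float).reshape(-1,3),cv2.Rodrigues(d['R'])[0],d['t'],d['intrinsics'],dist(d))[0].reshape(-1,2)
def world(d,uv,z):
    n=cv2.undistortPoints(np.array(uv,float).reshape(-1,1,2),d['intrinsics'],dist(d)).reshape(-1,2)
    r=np.c_[n,np.ones(len(n))]@d['R']; c=-d['R'].T@d['t']
    return c+r*((z-c[2])/r[:,2])[:,None]
def crop(d,name,u,v,w,h,f):
    c=d['color'][v:v+h,u:u+w];cv2.imwrite(f'pics/{name}.png',cv2.resize(c,None,fx=f,fy=f,interpolation=cv2.INTER_CUBIC))
E
python3 - <<'E'
from h import *
for n in ['scene','side','wrist']:
    d=cam(n);save(d,n+'0');print(n,-d['R'].T@d['t'])
s=status.get_state();print(s);print(bot.tcp_to_grasp, dir(bot))
E
```

```text
scene [ 1.26327586 -0.13336364  0.8988055 ]
side [0.23259954 0.50901125 0.7540913 ]
wrist [0.15573621 0.66009165 0.37195967]
{'clock': 0.15, 'joint_positions': array([-1.26588837,  0.46926153, -0.04861048,  1.53338596,  0.02408684,
        1.14099351, -0.0823129 ]), 'dq': array([ 0.00156071, -0.00157409,  0.00140176, -0.00371095,  0.00200757,
       -0.00249232,  0.0002126 ]), 'joint_torque': array([ 2.53262751e-04, -5.10767412e+01, -4.67239553e-02, -2.37975007e+01,
        1.08372630e-02,  5.46629090e-03,  1.40455530e-06]), 'position': array([0.22097397, 0.63730259, 0.19901317]), 'tcp_rot': array([-5.21845378e-01, -3.09772595e+00,  2.27339241e-03]), 'force': array([ 0.08642329, -0.4585825 ,  0.13300483]), 'wrist_torque': array([-0.02811507, -0.02636611, -0.00887994]), 'opening': 0.08572453881834574}
0.0187 ['IKError', '__class__', '__delattr__', '__dict__', '__dir__', '__doc__', '__eq__', '__format__', '__ge__', '__getattribute__', '__getstate__', '__gt__', '__hash__', '__init__', '__init_subclass__', '__le__', '__lt__', '__module__', '__ne__', '__new__', '__reduce__', '__reduce_ex__', '__repr__', '__setattr__', '__sizeof__', '__str__', '__subclasshook__', '__weakref__', 'tcp_to_grasp']
```

View pics/scene0.png

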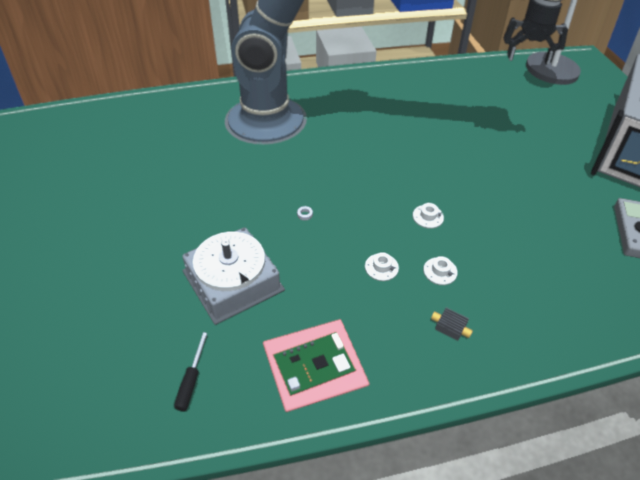

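View pics/side0.png

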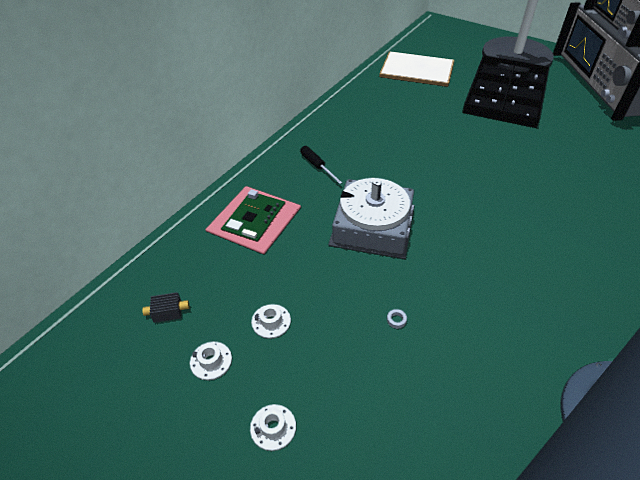

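View pics/wrist0.png

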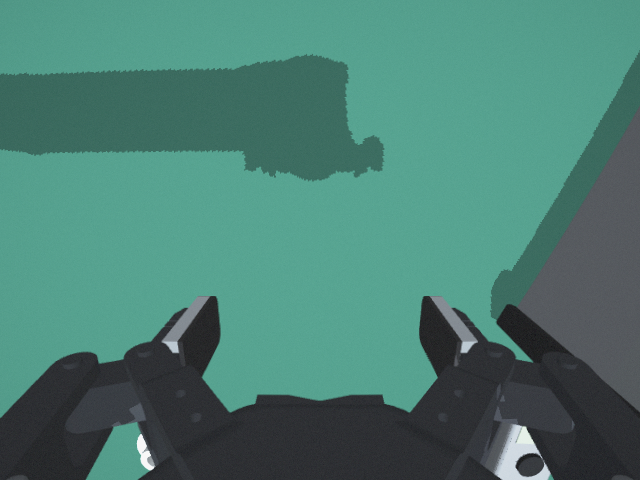

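Scene picture: hub candidates (white flange with boss) are at (430,215), (382,265) and (440,269). The ring at (305,212) has no flange, so it is the spacer. The rotator is at (230,260). Next I'll compute positions and look at closer crops.

Run:
```python
from h import *
d=load('scene0');e=load('side0')
print('scene hubs',world(d,[(430,208),(381,258),(441,262),(305,210)],0.028).round(3))
print('side hubs',world(e,[(270,314),(208,352),(273,420),(397,316)],0.028).round(3))
print('shaft',world(d,[(226,241)],0.123).round(3),world(e,[(376,181)],0.123).round(3))
print('pointer tip',world(d,[(240,273)],0.08).round(3),world(e,[(354,196)],0.08).round(3))
crop(d,'c1',170,210,130,110,6);crop(e,'c2',320,165,110,100,6)
crop(d,'c3',340,190,130,100,6);crop(e,'c4',180,290,130,110,6)
```

```text
scene hubs [[0.467 0.316 0.028]
 [0.587 0.16  0.028]
 [0.625 0.282 0.028]
 [0.414 0.031 0.028]]
side hubs [[0.586 0.164 0.028]
 [0.627 0.282 0.028]
 [0.464 0.313 0.028]
 [0.395 0.043 0.028]]
shaft [[ 0.558 -0.154  0.123]] [[ 0.558 -0.156  0.123]]
pointer tip [[ 0.607 -0.137  0.08 ]] [[ 0.595 -0.135  0.08 ]]
```

View pics/c1.png

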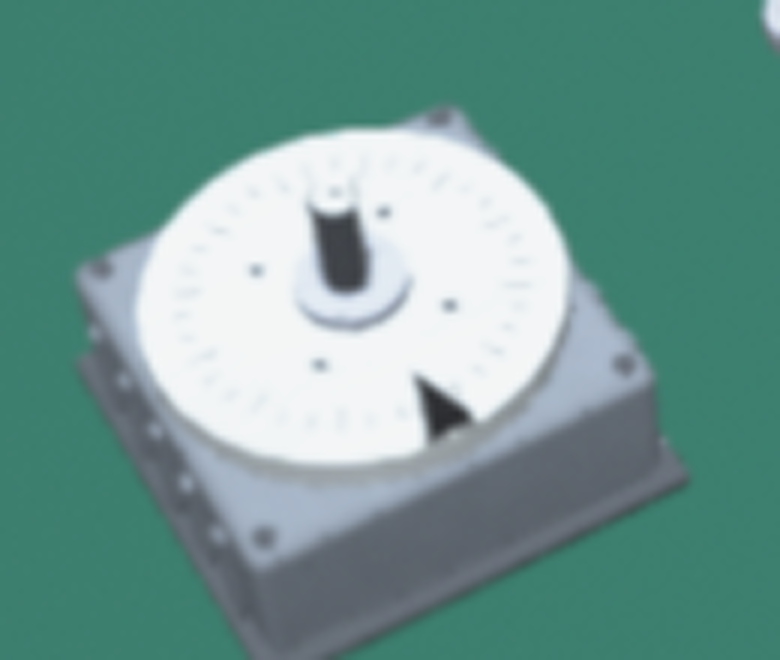

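View pics/c2.png

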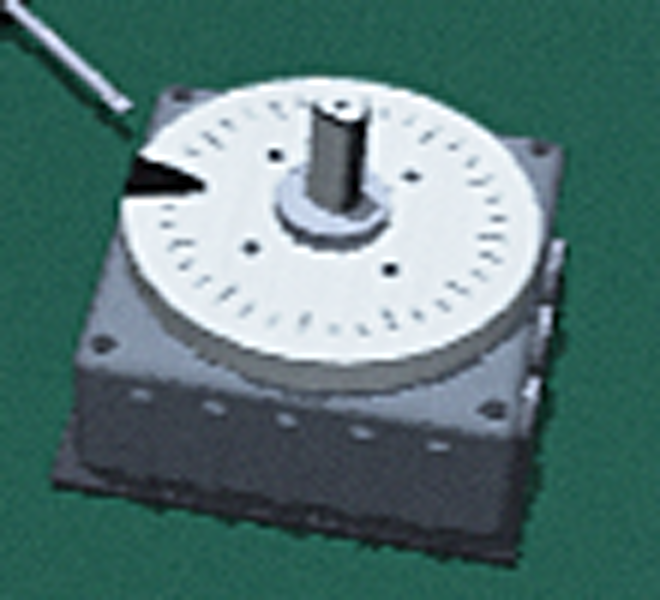

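View pics/c3.png

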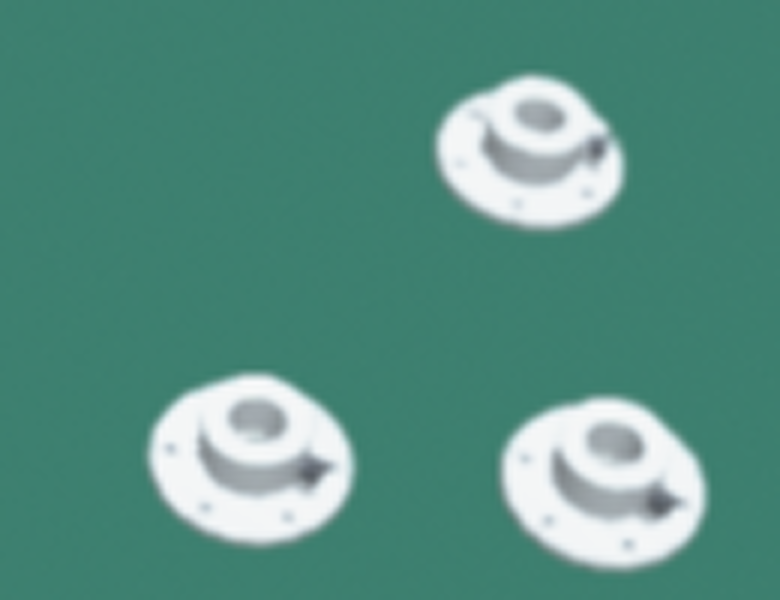

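View pics/c4.png

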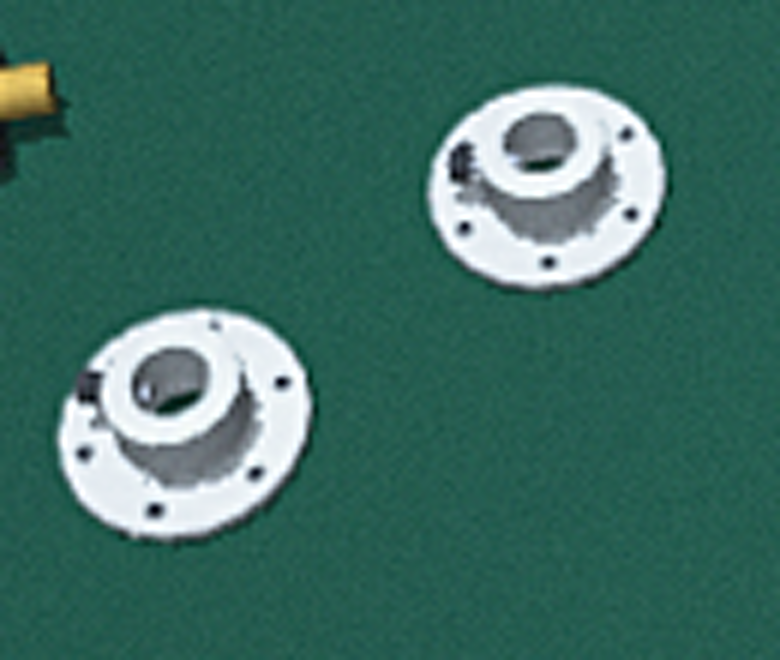

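The hub farthest to the right (smallest y) is the one at scene (382,265), world about (0.586, 0.162). The crop shows a flange, a boss and a dark screw at scene (393,268), so it matches. Next I'll move over the shaft to measure it with the wrist camera.

Run:
```python
from h import *
d=load('wrist0');print((-d['R'].T@d['t']).round(3), d['R'][2].round(3),d['intrinsics'][0,0],d['k1'])
s=status.get_state();print(Ro.from_rotvec(s['tcp_rot']).as_matrix().round(3))
print(vision.snapshot('wrist')['tool_from_camera'].round(4))
a=load('scene0');b=load('side0')
for c,p in((a,(393,268)),(b,(256.7,316.7))): print('screw',world(c,[p],.018))
```

```text
[0.156 0.66  0.372] [ 0.258 -0.091 -0.962] 340.58461791374526 -0.056196543134658224
[[-0.945  0.328 -0.   ]
 [ 0.328  0.945 -0.001]
 [-0.    -0.001 -1.   ]]
[[-1.000e-04 -9.620e-01 -2.731e-01  6.910e-02]
 [ 1.000e+00 -1.000e-04  1.000e-04 -0.000e+00]
 [-1.000e-04 -2.731e-01  9.620e-01 -1.731e-01]
 [ 0.000e+00  0.000e+00  0.000e+00  1.000e+00]]
screw [[0.61126537 0.18035398 0.018     ]]
screw [[0.60786724 0.17743057 0.018     ]]
```

Emit:
apply_moves(
  rows=[2, -5, 0, 0, 2, -5, 0, 0, 2, -5, 0, 0, 2, -5, 0, 0, 2, -5, 0, 0],
)

```text
clock: 0.7
position: [0.3144, 0.4036, 0.1998]
tcp_rot: [0.522, 3.098, 0.0]
force: [0.9, 0.5, -0.5]
opening: 0.0852
```

Emit:
apply_moves(
  rows=[3.2, -2.7, 0, 0, 3.2, -2.7, 0, 0, 3.2, -2.7, 0, 0, 3.2, -2.7, 0, 0, 3.2, -2.7, 0, 0],
)

```text
clock: 1.2
position: [0.475, 0.2694, 0.2]
tcp_rot: [0.522, 3.098, 0.001]
force: [-0.3, 1.4, -0.7]
opening: 0.0854
```

Emit:
apply_moves(
  rows=[4, -3.4, 0, 0, 4, -3.4, 0, 0, 4, -3.4, 0, 0, 4, -3.3, 0, 0, 0, 0, 0, 0],
)

```text
clock: 1.7
position: [0.6314, 0.1333, 0.1995]
tcp_rot: [0.539, 3.091, -0.007]
force: [-1.1, -1.1, -0.3]
opening: 0.0857
```

Run:
```python
from h import *
d=cam('wrist');save(d,'wh');print(status.get_state()['position'],np.abs(status.get_state()['dq']).max())
```

```text
[0.62881557 0.13727351 0.199192  ] 0.0684227490734764
```

View pics/wh.png

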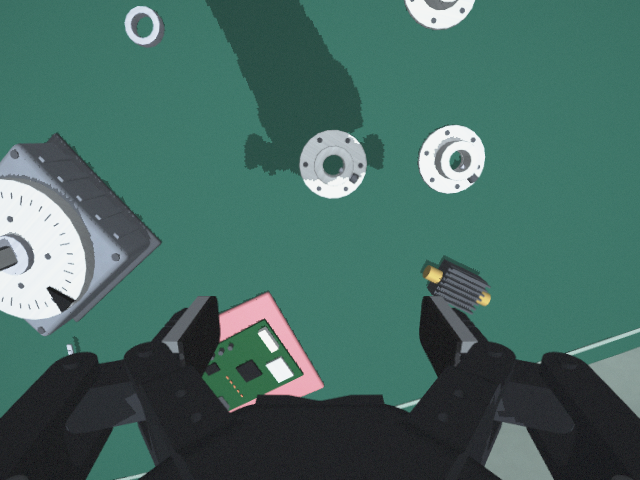

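Emit:
apply_moves(
  rows=[0, -5, 0, 0, 0, -5, 0, 0, 0, -5, 0, 0, 0, -5, 0, 0, 0, -5, 0, 0],
)

```text
clock: 2.25
position: [0.6262, -0.108, 0.1999]
tcp_rot: [-0.518, -3.098, -0.002]
force: [1.2, -0.1, 0.1]
opening: 0.0857
```

Emit:
apply_moves(
  rows=[0, -4, 0, 0, 0, -3, 0, 0, 0, 0, 0, 0, 0, 0, 0, 0, 0, 0, 0, 0],
)

```text
clock: 2.75
position: [0.6271, -0.1753, 0.1996]
tcp_rot: [-0.516, -3.098, -0.003]
force: [0.0, 0.1, 0.1]
opening: 0.0854
```

Run:
```python
from h import *
d=cam('wrist');save(d,'ws');print(status.get_state()['position'],np.abs(status.get_state()['dq']).max())
```

```text
[ 0.62715986 -0.17535903  0.19966703] 0.005105683306007954
```

View pics/ws.png

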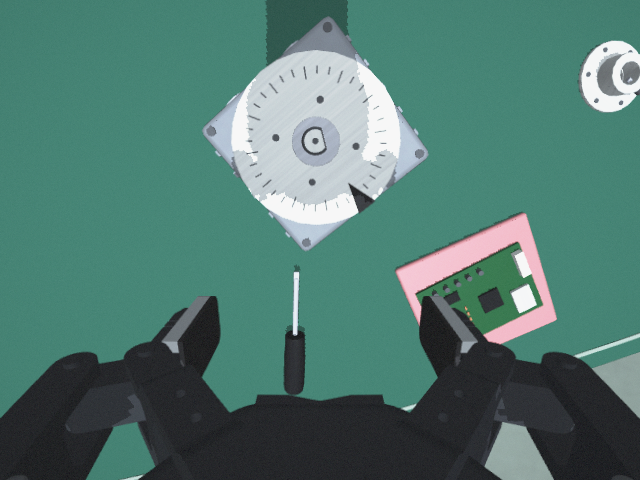

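Wrist pictures: the target hub is centred at (333,165) with its screw at (354,178), and the rotator shaft's D-end is at (315,141) with the pointer tip at (350,186). I'll enlarge both.

Run:
```python
from h import *
d=load('ws');crop(d,'cs',270,100,100,80,8);crop(d,'cp',240,10,140,240//2,1)
crop(d,'cd',200,10,240,250,2.4)
crop(load('wh'),'ch',290,120,90,90,6.5)
```

```text
(no output)
```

View pics/cs.png

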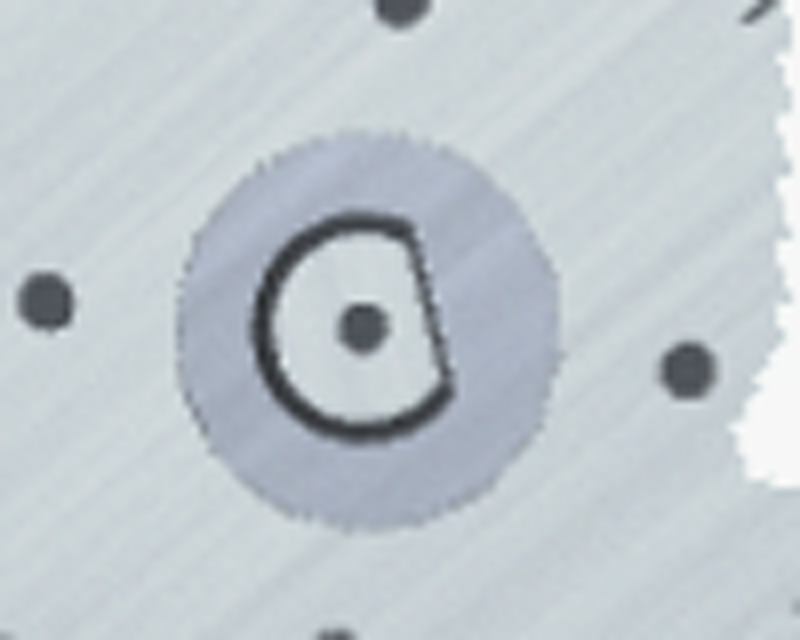

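View pics/cd.png

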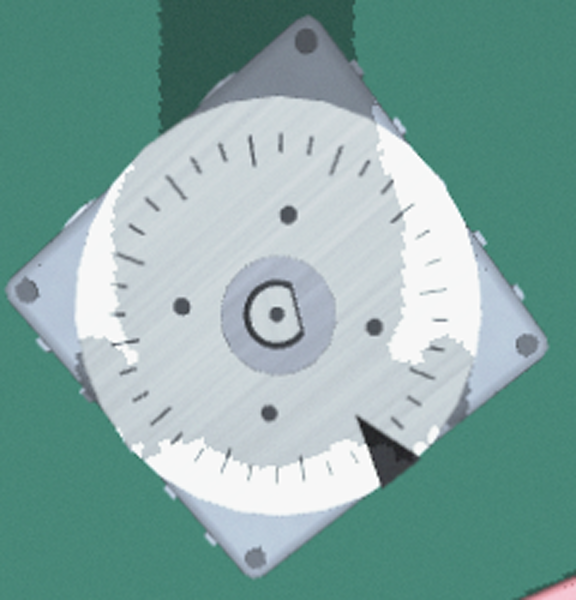

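View pics/ch.png

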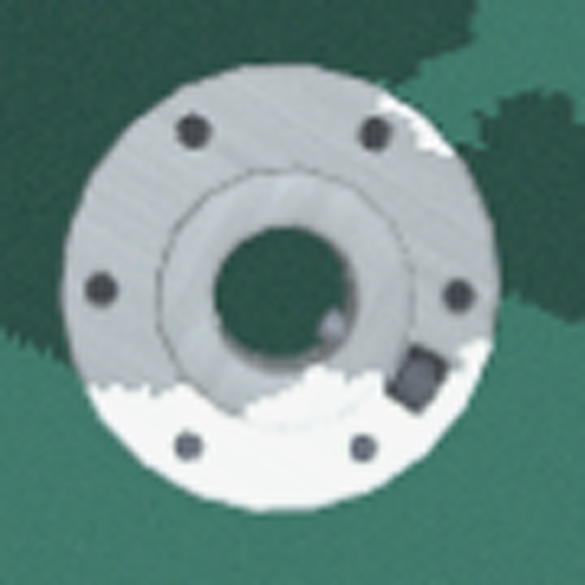

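Run:
```python
from h import *
A=lambda v:np.degrees(np.arctan2(v[1],v[0]))
d=load('ws');p=lambda L,f,o:[(x/f+o[0],y/f+o[1]) for x,y in L]
c=world(d,p([(362,328)],8,(270,100)),.123)[0];print('shaft',c)
f=world(d,p([(410,225),(452,385)],8,(270,100)),.122);v=f[0]-f[1];print('flat normal',A([-v[1],v[0]]),A([v[1],-v[0]]),(f.mean(0)-c)[:2])
k=world(d,p([(306,41),(526,345),(255,558),(27,291)],2.4,(200,10)),.06);print('box centre',k.mean(0),[A(x-k.mean(0)) for x in k], np.linalg.norm(k-k.mean(0),axis=1))
t=world(d,p([(357,417)],2.4,(200,10)),.08)[0];b=world(d,p([(417,460),(385,487)],2.4,(200,10)),.08).mean(0)
print('tip',t,A(t-c),A(t-k.mean(0)),A(b-t),A(b-c),np.linalg.norm(t-c),np.linalg.norm(b-c))
s=world(d,p([(288,214),(374,327),(269,413),(182,306)],2.4,(200,10)),.075);print('dialscrews',s.mean(0),[A(x-s.mean(0)) for x in s])
w=load('wh');q=lambda L:p(L,6.5,(290,120))
h=world(w,q([(285.5,299)]),.028)[0];print('hub top',h,world(w,q([(280,287)]),.006))
print('bore',world(w,q([(285,295)]),.028))
ho=world(w,q([(194,131),(375,132),(458,296),(362,447),(189,446),(100,289)]),.006);m=ho.mean(0);print('holes',m,[A(x-m) for x in ho])
sc=world(w,q([(417,378)]),.0205)[0];print('screw',sc,A(sc-m),A(sc-h),np.linalg.norm(sc-m))
```

```text
shaft [ 0.55772459 -0.15450368  0.123     ]
flat normal -93.56486021214756 86.43513978785245 [0.00014616 0.00641487]
box centre [ 0.55775029 -0.15442076  0.06      ] [np.float64(155.11345932566465), np.float64(65.03638250519126), np.float64(-24.84392430488014), np.float64(-114.91232536524363)] [0.09308477 0.09299157 0.09300158 0.09306066]
tip [ 0.59961484 -0.13917672  0.08      ] 20.09674513284652 20.00796809171068 19.94637486705533 20.041190728441247 0.06195731394020013 0.0827851835775778
dialscrews [ 0.55772292 -0.15438514  0.075     ] [np.float64(155.3314469506713), np.float64(64.93130679545799), np.float64(-24.71868662232378), np.float64(-114.92343977286627)]
hub top [0.59013695 0.16281244 0.028     ] [[0.58958363 0.16294095 0.006     ]]
bore [[0.58954496 0.16293737 0.028     ]]
holes [0.59029144 0.16263976 0.006     ] [np.float64(-170.8794977686734), np.float64(129.43866389559435), np.float64(69.03972777628525), np.float64(9.094739107981189), np.float64(-50.25092555950608), np.float64(-110.64422874843757)]
screw [0.60915681 0.17840003 0.0205    ] 39.87563899291095 39.336101446791275 0.02854012360645335
```

Emit:
apply_moves(
  rows=[-2.3, 0.7, 0, 5.1, -2.3, 0.7, 0, 5.1, -2.35, 0.68, 0, 5.1, 0, 0, 0, 0, 0, 0, 0, 0],
  hand=5,
  grip_force=40,
)

```text
clock: 3.3
position: [0.5577, -0.156, 0.2003]
tcp_rot: [0.102, 3.139, 0.001]
force: [0.5, 0.9, -0.4]
opening: 0.0498
```

```bash
cat >> h.py <<'E'
def jaw(s):
    y=Ro.from_rotvec(s['tcp_rot']).as_matrix()[:,1];return np.degrees(np.arctan2(y[1],y[0]))
def st():
    s=status.get_state();print(s['clock'],s['position'].round(4),'jaw',jaw(s).round(2),'F',s['force'].round(1),'M',s['wrist_torque'].round(2),'op',s['opening'].round(4),'q',s['joint_positions'].round(2),'dq',np.abs(s['dq']).max().round(3))
E
python3 -c "from h import *;st()"
```

```text
Traceback (most recent call last):
  File "h.py", line 28, in st
    s=status.get_state();print(s['clock'],s['position'].round(4),'jaw',jaw(s).round(2),'F',s['force'].round(1),'M',s['wrist_torque'].round(2),'op',s['opening'].round(4),'q',s['joint_positions'].round(2),'dq',np.abs(s['dq']).max().round(3))
                                                                                                                                                   ^^^^^^^^^^^^^^^^^^
AttributeError: 'float' object has no attribute 'round'
```

Emit:
apply_moves(
  rows=[0, 0.15, -2.5, 0, 0, 0, -2.5, 0, 0, 0, -2, 0, 0, 0, -2, 0, 0, 0, -1.9, 0],
)

```text
clock: 3.8
position: [0.5586, -0.1554, 0.0898]
tcp_rot: [0.104, 3.139, -0.0]
force: [-0.3, 0.6, 0.7]
opening: 0.0501
```

```bash
sed -i "s/s\['opening'\].round(4)/round(float(s['opening']),4)/" h.py; python3 -c "from h import *;st()"
```

```text
3.8 [ 0.5586 -0.1554  0.0898] jaw 86.21 F [-0.3  0.6  0.7] M [-0.02 -0.04  0.  ] op 0.0501 q [ 0.03  0.44  0.22  1.89 -0.13  0.83  1.82] dq 0.387
```

Emit:
apply_moves(
  rows=[-0.1, 0.1, 0, 0, 0, 0, 0, 0, 0, 0, 0, 0, 0, 0, 0, 0, 0, 0, 0, 0],
  hand=0,
  grip_force=40,
)

```text
clock: 4.3
position: [0.5569, -0.1551, 0.0917]
tcp_rot: [0.105, 3.138, -0.0]
force: [0.8, -0.3, 0.3]
opening: -0.0002
```

Emit:
apply_moves(
  rows=[0, 0, 0, 0, 0, 0, 0, 0, 0, 0, 0, 0, 0, 0, 0, 0, 0, 0, 0, 0],
)

```text
clock: 4.8
position: [0.5569, -0.1551, 0.0916]
tcp_rot: [0.105, 3.139, 0.0]
force: [-0.3, 0.7, 6.2]
opening: -0.0002
```

```bash
python3 -c "from h import *;st()"
```

```text
4.8 [ 0.5569 -0.1551  0.0916] jaw 86.18 F [-0.3  0.7  6.2] M [ 0.09  0.19 -0.03] op -0.0002 q [ 0.03  0.43  0.22  1.89 -0.13  0.83  1.82] dq 0.001
```

The fingers shut to 0, so they aren't on the shaft. Looking before doing anything else.

Run:
```python
from h import *
d=cam('wrist');save(d,'w1')
d=cam('scene');save(d,'s1');crop(d,'s1c',150,150,160,160,3.7)
d=cam('side');save(d,'e1');crop(d,'e1c',310,110,140,140,4)
```

```text
(no output)
```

View pics/w1.png

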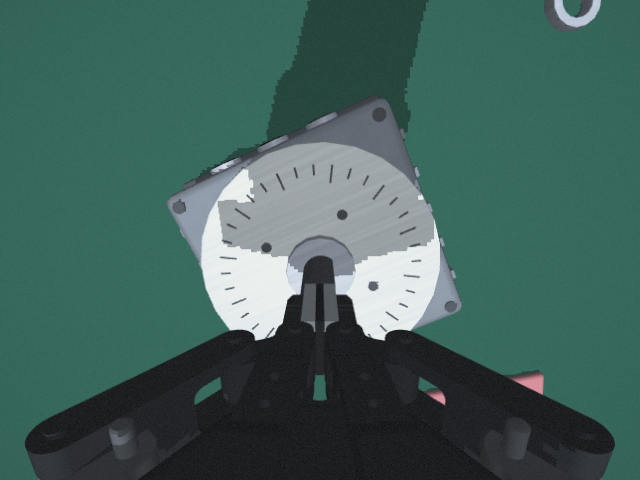

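View pics/s1c.png

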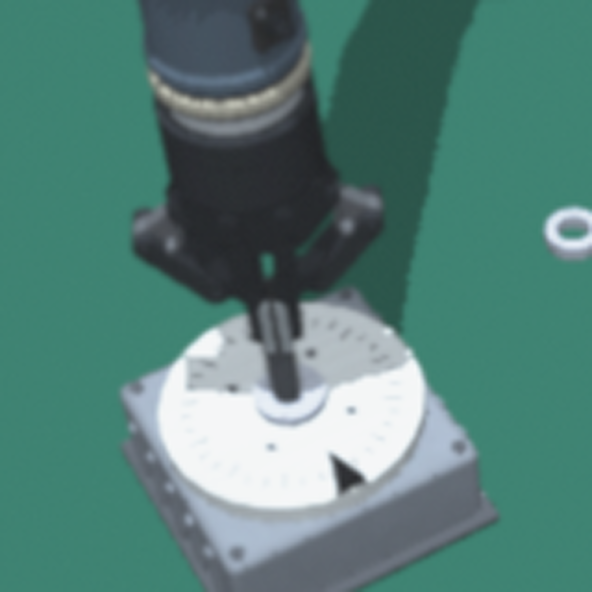

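View pics/e1c.png

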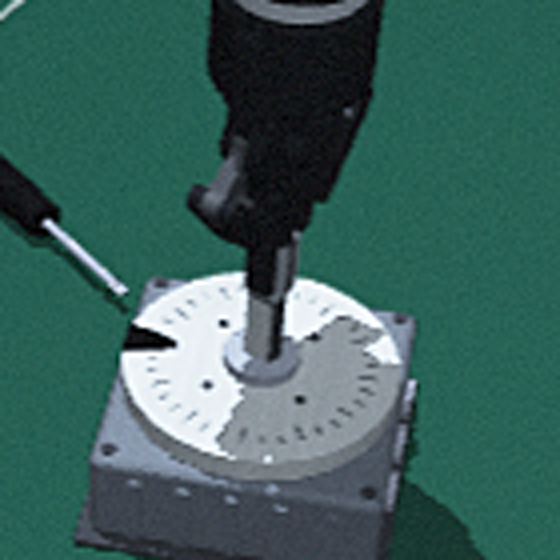

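Run:
```python
from h import *
for n,o,f in(('w1',(0,0),1),('s1',(150,150),3.7),('e1',(310,110),4)):
    d=load(n); print(n,[((pix(d,(.5577,-.1545,z))[0]-o)*f).round(0) for z in (.083,.092,.11,.123,.14)])
d=load('w1');crop(d,'w1c',240,220,160,200,4)
import cv2
crop(load('s1'),'s1d',200,215,60,60,10)
crop(load('e1'),'e1d',345,160,60,60,10)
```

```text
w1 [array([321., 273.]), array([321., 279.]), array([321., 292.]), array([321., 304.]), array([321., 323.])]
s1 [array([289., 386.]), array([287., 375.]), array([283., 353.]), array([280., 337.]), array([276., 315.])]
e1 [array([258., 345.]), array([259., 332.]), array([262., 306.]), array([264., 286.]), array([266., 259.])]
```

View pics/w1c.png

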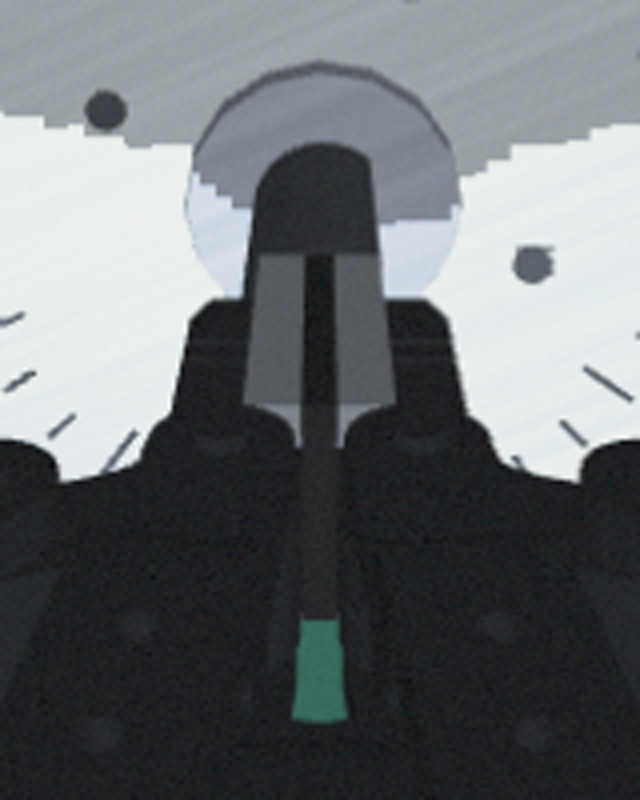

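View pics/s1d.png

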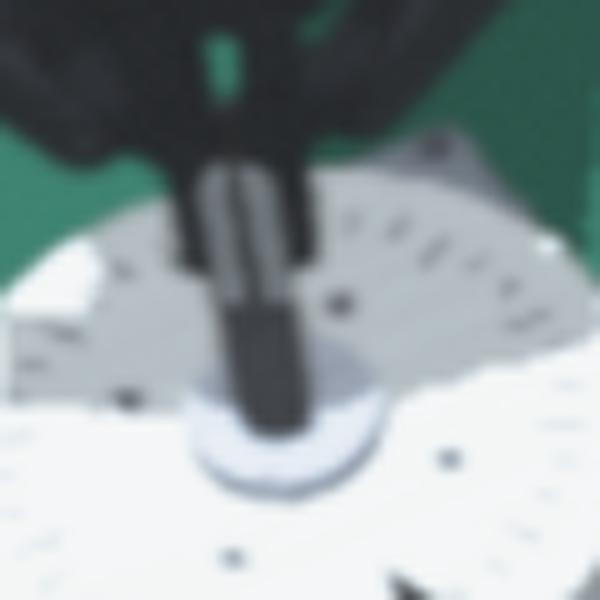

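View pics/e1d.png

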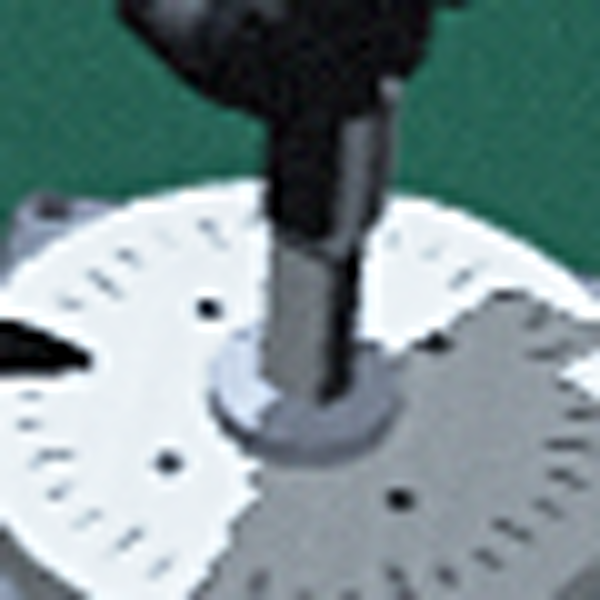

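Run:
```python
from h import *
d=load('w1')
A=np.radians(20.08);c=np.array([.5577,-.1545])
for k in range(4):
    a=A+np.pi/4+k*np.pi/2; X=[*(c+.093*np.array([np.cos(a),np.sin(a)])),.06]; print('corner',pix(d,X).round(1))
# tool-frame points
T=np.linalg.inv(vision.snapshot('wrist')['tool_from_camera'])
D=dict(d);D['R']=T[:3,:3];D['t']=T[:3,3]
for x in(0,.011):
  for z in (0,-.0187,-.03,-.038): print('tool',x,z,pix(D,[(x,0,z)]).round(1))
st()
```

```text
corner [[450.2 306.9]]
corner [[379.3 115.3]]
corner [[179.1 207.8]]
corner [[273.3 375.1]]
tool 0 0 [[319.5 277.1]]
tool 0 -0.0187 [[319.5 291.3]]
tool 0 -0.03 [[319.5 301.4]]
tool 0 -0.038 [[319.5 309.4]]
tool 0.011 0 [[319.5 258. ]]
tool 0.011 -0.0187 [[319.5 270.3]]
tool 0.011 -0.03 [[319.5 279.2]]
tool 0.011 -0.038 [[319.5 286.2]]
5.0 [ 0.5569 -0.1551  0.0916] jaw 86.17 F [-0.5  0.4  6. ] M [0.14 0.1  0.07] op -0.0003 q [ 0.03  0.43  0.22  1.89 -0.13  0.83  1.82] dq 0.003
```

All three views agree that the real fingertips sit about 31 mm behind the reported TCP. They closed on the shaft's end face, with 6 N upward force at a TCP of 0.0917. I'll treat tip z as TCP z + 0.031, reopen, and go lower in stages.

Emit:
apply_moves(
  rows=[0, 0, 0.5, 0, 0, 0, 0, 0, 0, 0, 0, 0, 0, 0, 0, 0, 0, 0, 0, 0],
  hand=5,
)

```text
clock: 5.5
position: [0.5561, -0.1549, 0.0955]
tcp_rot: [-0.105, -3.139, -0.0]
force: [-0.7, -0.1, -1.1]
opening: 0.0504
```

Emit:
apply_moves(
  rows=[0.05, 0.05, -1, 0, 0, 0, -1, 0, 0, 0, -0.6, 0, 0, 0, 0, 0, 0, 0, 0, 0],
)

```text
clock: 6.0
position: [0.5567, -0.1545, 0.0695]
tcp_rot: [-0.105, -3.139, -0.0]
force: [-0.0, -0.1, 0.0]
opening: 0.0497
```

Run:
```python
from h import *
st()
d=cam('wrist');save(d,'w2');crop(d,'w2c',200,200,240,240,2.4)
d=cam('scene');save(d,'s2');crop(d,'s2c',190,200,80,80,7)
d=cam('side');save(d,'e2');crop(d,'e2c',335,150,80,80,7)
```

```text
6.0 [ 0.5567 -0.1545  0.0695] jaw 86.17 F [-0.  -0.1  0. ] M [0.07 0.01 0.01] op 0.0497 q [ 0.03  0.46  0.22  1.9  -0.14  0.79  1.83] dq 0.012
```

View pics/w2c.png

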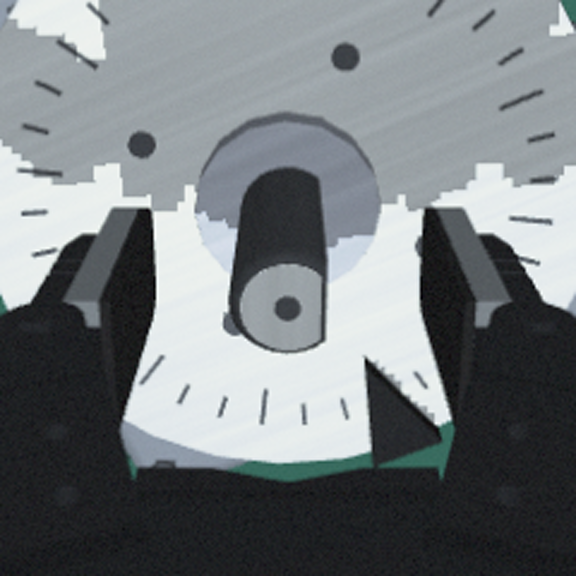

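View pics/s2c.png

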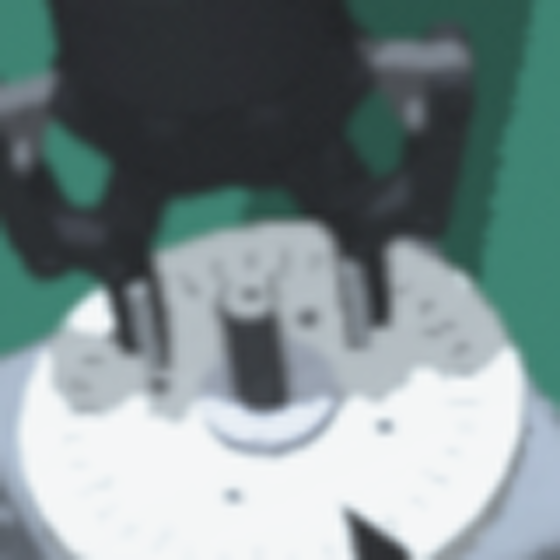

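View pics/e2c.png

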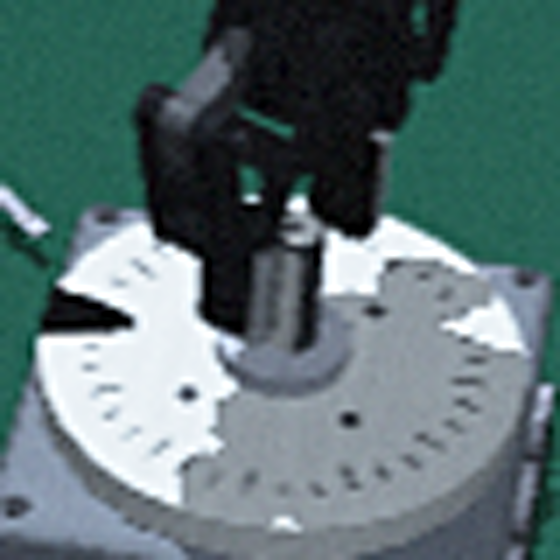

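Emit:
apply_moves(
  rows=[0.1, 0, -0.8, 0, 0, 0, 0, 0, 0, 0, 0, 0, 0, 0, 0, 0, 0, 0, 0, 0],
  hand=0,
  grip_force=40,
)

```text
clock: 6.65
position: [0.5572, -0.1562, 0.0613]
tcp_rot: [-0.106, -3.139, 0.003]
force: [-0.9, -5.2, -5.7]
opening: 0.0156
```

Emit:
apply_moves(
  rows=[0, 0, 0, 0, 0, 0, 0, 0, 0, 0, 0, 0, 0, 0, 0, 0, 0, 0, 0, 0],
)

```text
clock: 7.15
position: [0.5572, -0.1562, 0.0613]
tcp_rot: [-0.107, -3.139, 0.003]
force: [-0.5, -6.3, -4.8]
opening: 0.0157
```

Run:
```python
from h import *
st()
d=cam('wrist');save(d,'w3');crop(d,'w3c',200,200,240,240,2.4)
```

```text
7.15 [ 0.5572 -0.1562  0.0613] jaw 86.11 F [-0.5 -6.3 -4.8] M [-1.08 -0.01  0.01] op 0.0157 q [ 0.03  0.47  0.22  1.91 -0.14  0.78  1.83] dq 0.002
```

View pics/w3c.png

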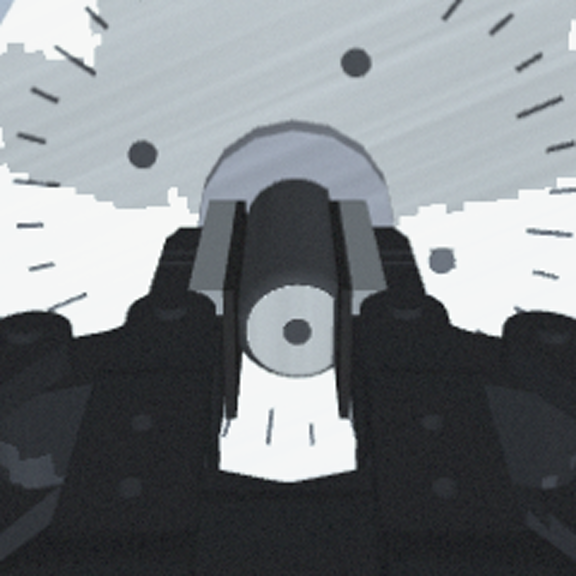

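The opening is 15.7 mm, so the pads are square on the flat. Now turning by 20.08 − 86.1 ≈ −66.0°.

Emit:
apply_moves(
  rows=[-0.01, 0, 0, -7, -0.02, 0, 0, -7, -0.02, 0, 0, -7, -0.02, 0, 0, -7, -0.02, 0, 0, -7],
)

```text
clock: 7.7
position: [0.5563, -0.1558, 0.0613]
tcp_rot: [-1.053, -2.96, 0.003]
force: [0.6, -5.2, -5.7]
opening: 0.0154
```

Emit:
apply_moves(
  rows=[-0.02, 0, 0, -7, -0.02, 0, 0, -7, -0.02, 0, 0, -7, 0, 0, 0, -7, 0, 0, 0, -3],
)

```text
clock: 8.2
position: [0.5558, -0.1552, 0.0613]
tcp_rot: [-1.802, -2.573, 0.002]
force: [-0.4, -4.9, -5.1]
opening: 0.0153
```

Emit:
apply_moves(
  rows=[0, 0, 0, 0, 0, 0, 0, 0, 0, 0, 0, 0, 0, 0, 0, 0, 0, 0, 0, 0],
)

```text
clock: 8.7
position: [0.5558, -0.1552, 0.0614]
tcp_rot: [-1.797, -2.576, 0.001]
force: [0.6, -5.9, -7.0]
opening: 0.016
```

Run:
```python
from h import *
st()
d=cam('wrist');save(d,'w4');crop(d,'w4c',200,200,240,240,2.4)
```

```text
8.7 [ 0.5558 -0.1552  0.0614] jaw 20.2 F [ 0.6 -5.9 -7. ] M [-0.99  0.03 -0.05] op 0.016 q [-0.19  0.51  0.51  1.92 -0.34  0.8   0.87] dq 0.001
```

View pics/w4c.png

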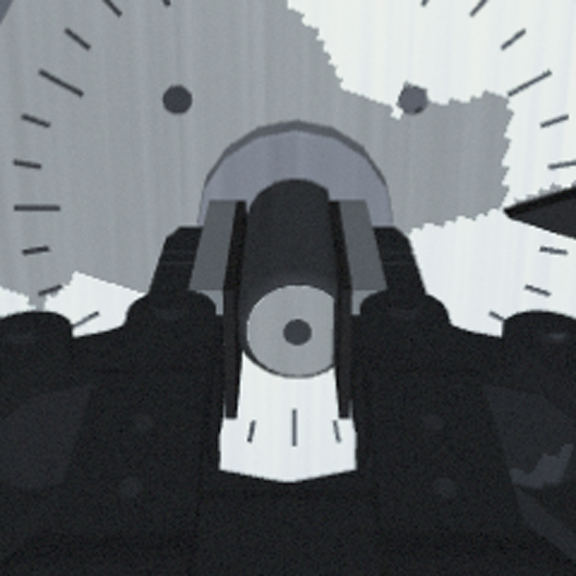

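The shaft is at jaw 20.2° against a target of 20.08°. Releasing and rising.

Emit:
apply_moves(
  rows=[0, 0, 0, 0, 0, 0, 0, 0, 0, 0, 0, 0, 0, 0, 0, 0, 0, 0, 0, 0],
  hand=6,
)

```text
clock: 9.25
position: [0.5566, -0.1541, 0.0621]
tcp_rot: [1.797, 2.576, 0.001]
force: [0.1, 0.1, 0.2]
opening: 0.0603
```

Emit:
apply_moves(
  rows=[0, 0, 2, 0, 0, 0, 3, 0, 0, 0, 4, 0, 0, 0, 4, 0, 2.5, -1, 1, 0],
)

```text
clock: 9.75
position: [0.582, -0.1647, 0.2071]
tcp_rot: [1.795, 2.572, 0.008]
force: [1.3, -0.2, -0.0]
opening: 0.0596
```

Emit:
apply_moves(
  rows=[2.5, -1, 0, -8, 2, 0, 0, -8, 0, 0, 0, -8, 0, 0, 0, 0, 0, 0, 0, 0],
)

```text
clock: 10.25
position: [0.626, -0.1744, 0.2017]
tcp_rot: [-2.291, -2.149, 0.001]
force: [-0.0, 0.8, 1.3]
opening: 0.06
```

Run:
```python
from h import *
st()
d=cam('wrist');save(d,'w5')
```

```text
10.25 [ 0.626  -0.1744  0.2017] jaw -3.66 F [-0.   0.8  1.3] M [0.03 0.02 0.03] op 0.06 q [-0.26  0.49  0.68  1.63 -0.33  1.15  0.43] dq 0.011
```

View pics/w5.png

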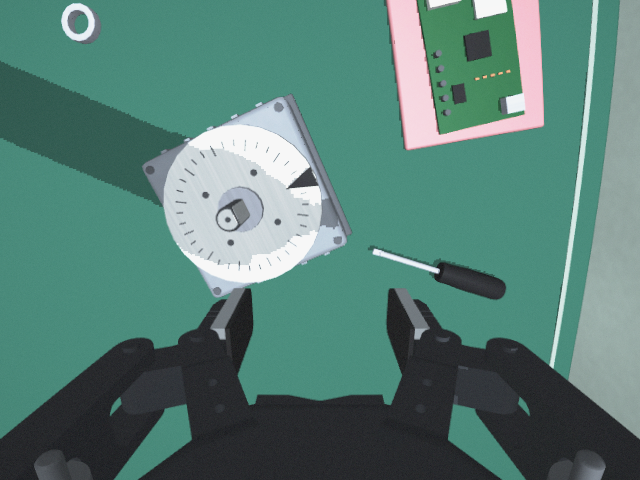

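Run:
```python
from h import *
crop(load('w5'),'w5c',205,180,70,60,10)
```

```text
(no output)
```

View pics/w5c.png

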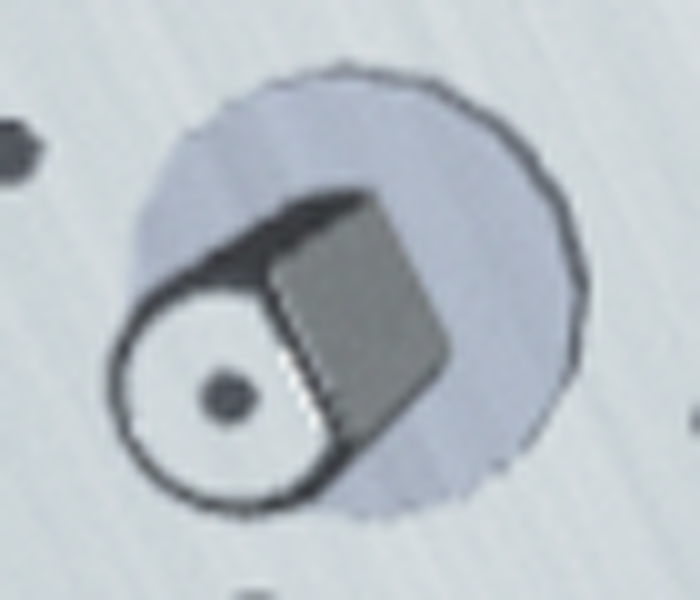

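Run:
```python
from h import *
d=load('w5')
for P,z in (([(268,275),(340,440)],.121),([(375,197),(448,350)],.083)):
    f=world(d,[(x/10+205,y/10+180) for x,y in P],z);v=f[0]-f[1];print(np.degrees(np.arctan2(v[0],-v[1])),np.degrees(np.arctan2(-v[0],v[1])))
print(world(d,[(228/10+205,397/10+180)],.123))
```

```text
-163.56407541963299 16.435924580367026
-161.01236236153898 18.98763763846102
[[ 0.55781884 -0.15482105  0.123     ]]
```

Emit:
apply_moves(
  rows=[0, 4, 0, -8, 0, 4, 0, -8, 0, 4, 0, -8, 0, 4, 0, -8, 0, 4, 0, -8],
)

```text
clock: 10.8
position: [0.6258, 0.027, 0.2022]
tcp_rot: [-2.892, -1.225, -0.001]
force: [1.0, -0.2, -0.3]
opening: 0.0602
```

Emit:
apply_moves(
  rows=[-1, 4, 0, -7, -1, 4, 0, 0, -1, 4, 0, 0, -0.6, 1.7, 0, 0, 0, 0, 0, 0],
)

```text
clock: 11.3
position: [0.5889, 0.1669, 0.2015]
tcp_rot: [-2.953, -1.065, 0.001]
force: [0.5, -0.3, -0.5]
opening: 0.0602
```

Run:
```python
from h import *
st()
d=cam('wrist');save(d,'w6')
```

```text
11.3 [0.5889 0.1669 0.2015] jaw -50.34 F [ 0.5 -0.3 -0.5] M [0.01 0.01 0.02] op 0.0602 q [-0.97  0.47  0.88  1.72 -0.4   1.13 -0.85] dq 0.053
```

View pics/w6.png

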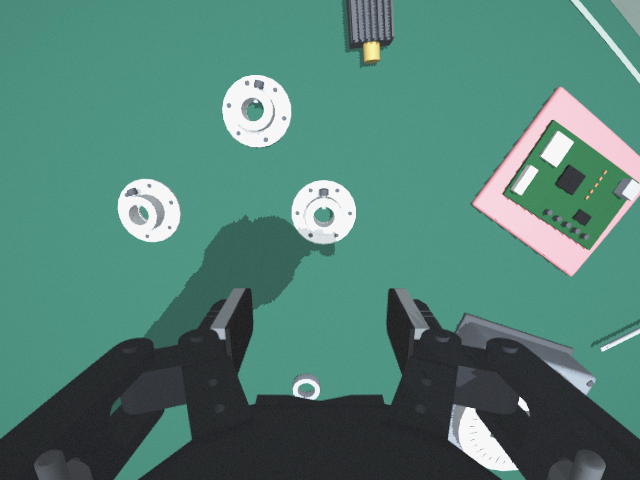

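Run:
```python
from h import *
crop(load('w6'),'w6c',284,172,80,80,8)
d=load('w6');print(pix(d,[(.5902,.1627,.028),(.5902,.1627,.006)]))
```

```text
[[323.4786637  216.5847436 ]
 [323.28306916 212.57710883]]
```

View pics/w6c.png

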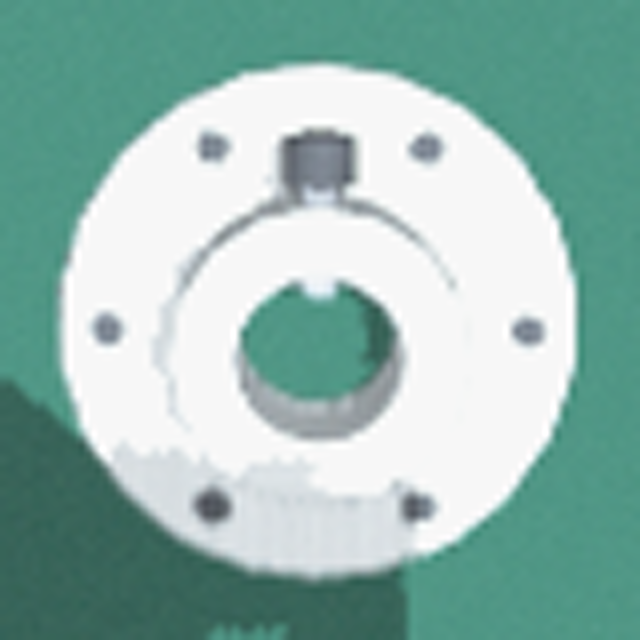

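Emit:
apply_moves(
  rows=[0.1, -0.4, -4, -0.4, 0, 0, -4, 0, 0, 0, -4, 0, 0, 0, -4, 0, 0, 0, 0, 0],
)

```text
clock: 11.85
position: [0.5875, 0.1555, 0.0375]
tcp_rot: [2.964, 1.039, -0.016]
force: [-0.2, 0.0, -0.4]
opening: 0.0603
```

Run:
```python
from h import *
st()
d=cam('wrist');save(d,'w7');crop(d,'w7c',180,180,280,240,2.4)
```

```text
11.85 [0.5875 0.1555 0.0375] jaw -51.37 F [-0.2  0.  -0.4] M [0.03 0.03 0.01] op 0.0603 q [-0.85  0.65  0.74  1.86 -0.57  0.86 -0.72] dq 0.074
```

View pics/w7c.png

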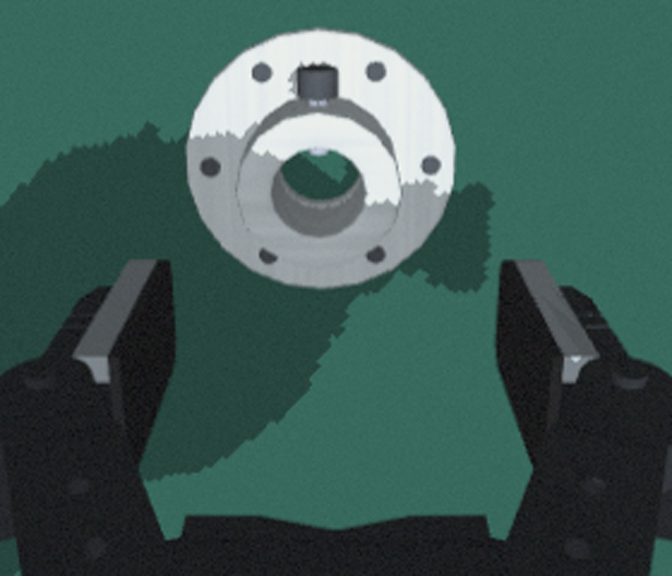

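Emit:
apply_moves(
  rows=[0.25, 0.7, 0, 0.6, 0, 0, -1, 0, 0, 0, -1, 0, 0, 0, 0, 0, 0, 0, 0, 0],
)

```text
clock: 12.4
position: [0.5937, 0.1654, 0.0219]
tcp_rot: [2.958, 1.058, -0.0]
force: [-0.5, 0.0, 0.1]
opening: 0.06
```

Run:
```python
from h import *
st()
```

```text
12.4 [0.5937 0.1654 0.0219] jaw -50.62 F [-0.5  0.   0.1] M [-0.01  0.02  0.02] op 0.06 q [-0.84  0.68  0.72  1.86 -0.59  0.83 -0.7 ] dq 0.007
```

Emit:
apply_moves(
  rows=[-0.35, -0.3, 0, 0, 0, 0, -1, 0, 0, 0, -1, 0, 0, 0, -0.6, 0, 0, 0, 0, 0],
)

```text
clock: 12.9
position: [0.5893, 0.1624, -0.0056]
tcp_rot: [2.958, 1.058, -0.004]
force: [-0.4, 0.2, -0.5]
opening: 0.0601
```

Run:
```python
from h import *
st()
d=cam('wrist');save(d,'w8');crop(d,'w8c',180,180,280,240,2.4)
d=cam('scene');save(d,'s8');crop(d,'s8c',340,220,90,80,7)
```

```text
12.9 [ 0.5893  0.1624 -0.0056] jaw -50.62 F [-0.4  0.2 -0.5] M [0.01 0.   0.05] op 0.0601 q [-0.82  0.71  0.68  1.88 -0.63  0.78 -0.67] dq 0.016
```

View pics/w8c.png

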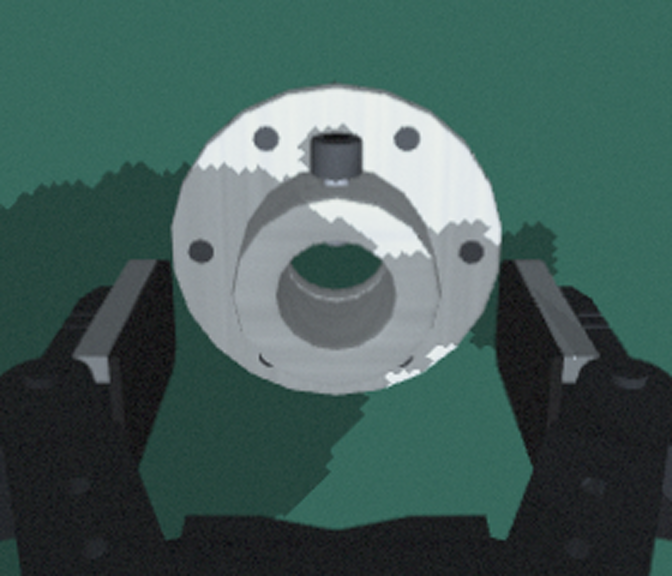

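View pics/s8c.png

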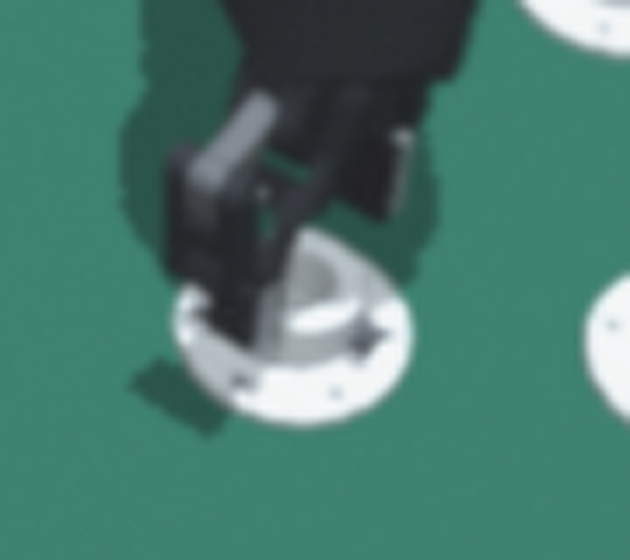

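Emit:
apply_moves(
  rows=[0.05, 0, -0.7, 0, 0, 0, -0.7, 0, 0, 0, 0, 0, 0, 0, 0, 0, 0, 0, 0, 0],
)

```text
clock: 13.5
position: [0.591, 0.1624, -0.0181]
tcp_rot: [2.958, 1.058, 0.0]
force: [-0.9, 0.7, -0.2]
opening: 0.0601
```

Emit:
apply_moves(
  rows=[0, 0, 0, 0, 0, 0, 0, 0, 0, 0, 0, 0, 0, 0, 0, 0, 0, 0, 0, 0],
  hand=0,
  grip_force=60,
)

```text
clock: 14.0
position: [0.5909, 0.1626, -0.0174]
tcp_rot: [-2.957, -1.058, -0.001]
force: [-1.4, -0.4, 5.8]
opening: 0.0376
```

Run:
```python
from h import *
st()
d=cam('wrist');save(d,'w9');crop(d,'w9c',180,180,280,240,2.4)
```

```text
14.0 [ 0.5909  0.1626 -0.0174] jaw -50.63 F [-1.4 -0.4  5.8] M [ 0.07  0.4  -0.01] op 0.0376 q [-0.81  0.73  0.67  1.88 -0.64  0.76 -0.66] dq 0.002
```

View pics/w9c.png

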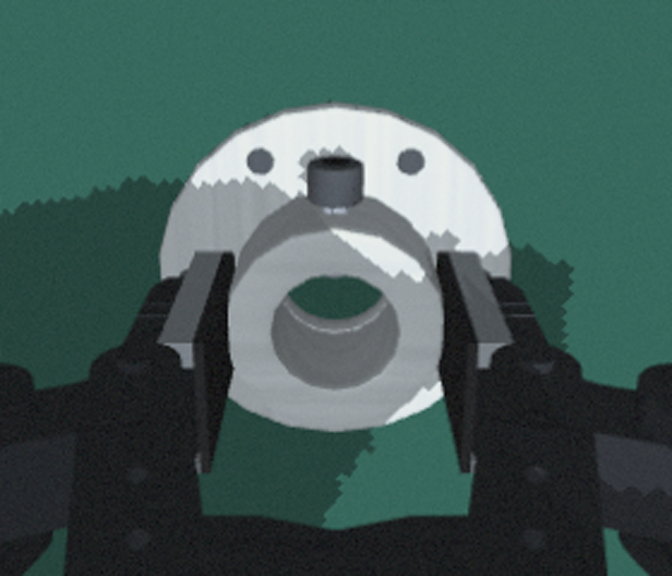

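Emit:
apply_moves(
  rows=[0, 0, 1, 0, 0, 0, 2, 0, 0, 0, 4, 0, 0, 0, 4, 0, 0, 0, 4, 0],
)

```text
clock: 14.55
position: [0.5903, 0.1622, 0.1333]
tcp_rot: [2.958, 1.058, -0.001]
force: [1.0, 1.0, -1.4]
opening: 0.0376
```

Emit:
apply_moves(
  rows=[0, -2, 3, -3, 0, -4, 0, -4, 0, -4, 0, -4, 0, -4, 0, -4, 0, -4, 0, -4],
)

```text
clock: 15.05
position: [0.5902, -0.0189, 0.1621]
tcp_rot: [-3.093, -0.551, -0.0]
force: [0.0, 0.5, -2.2]
opening: 0.0371
```

Emit:
apply_moves(
  rows=[-1, -4, 0, 0, -1, -3, 0, 0, -1, -1.5, 0, 0, 0, 0, 0, 0, 0, 0, 0, 0],
)

```text
clock: 15.55
position: [0.5611, -0.1009, 0.1618]
tcp_rot: [-3.09, -0.557, -0.001]
force: [0.4, 1.3, -2.2]
opening: 0.0379
```

Run:
```python
from h import *
st()
d=cam('wrist');save(d,'w10')
d=cam('scene');save(d,'s10');crop(d,'s10c',130,130,200,180,3.5)
```

```text
15.55 [ 0.5611 -0.1009  0.1618] jaw -69.56 F [ 0.4  1.3 -2.2] M [ 0.07 -0.06  0.  ] op 0.0379 q [-0.6   0.47  0.96  1.87 -0.45  1.04 -0.67] dq 0.023
```

View pics/w10.png

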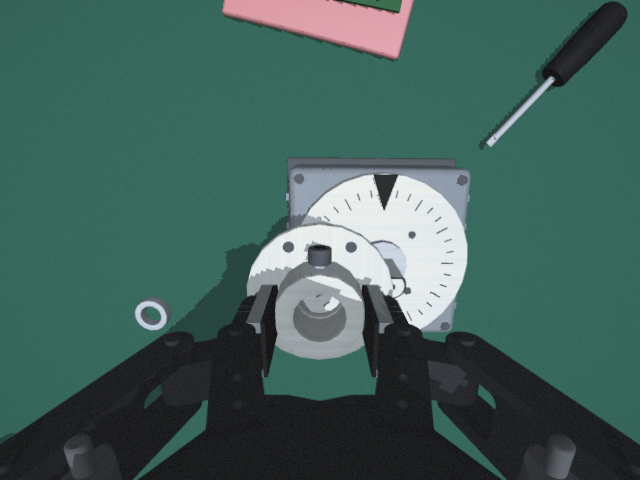

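View pics/s10c.png

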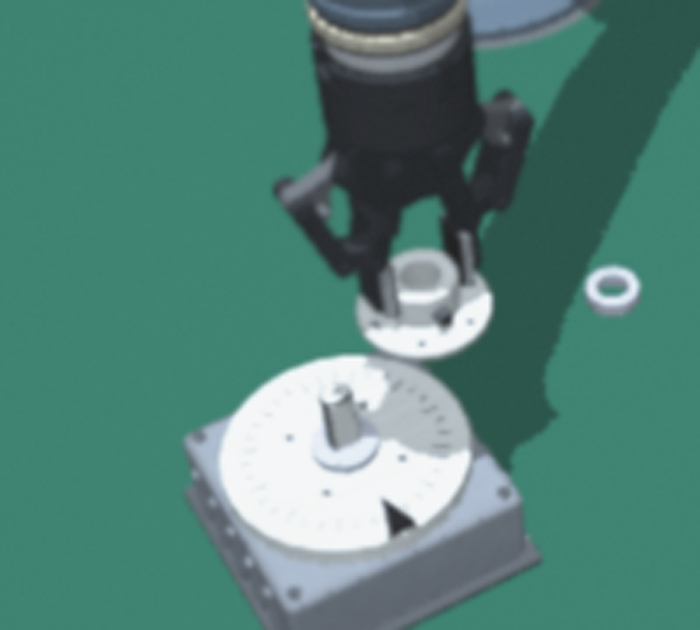

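Run:
```python
from h import *
crop(load('w10'),'w10c',240,215,160,150,5)
crop(load('w9'),'w9d',240,215,160,150,5)
```

```text
(no output)
```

View pics/w10c.png

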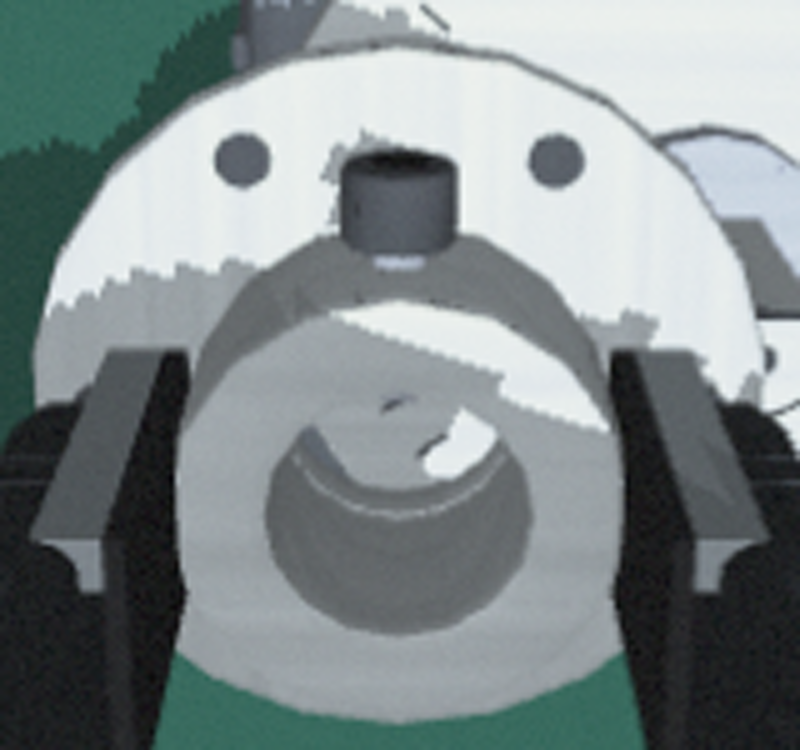

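View pics/w9d.png

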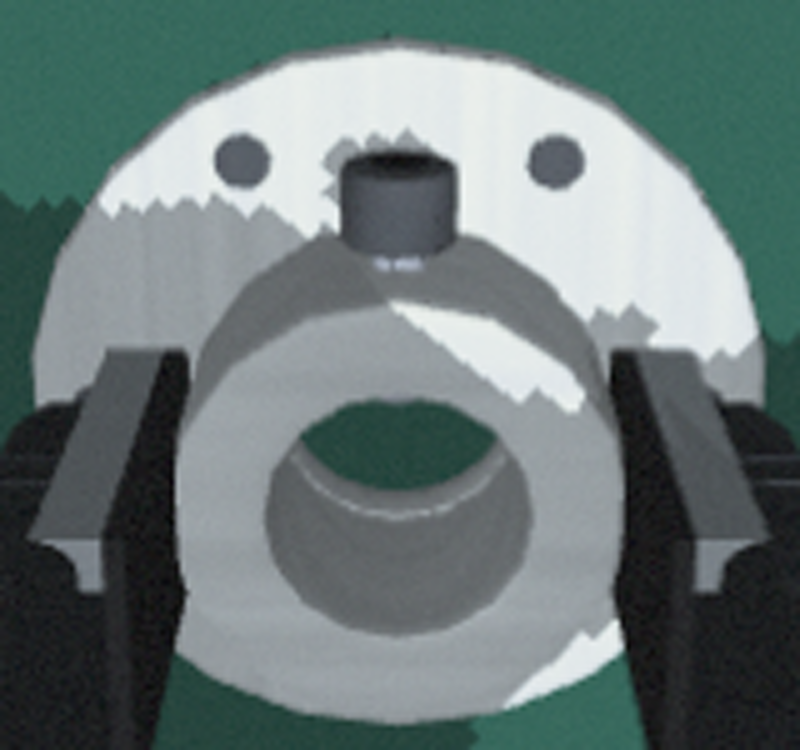

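Run:
```python
from h import *
d=load('w9')
q=lambda L:[(x/5+240,y/5+215) for x,y in L]
for nm,L in (('bore',[(265,515),(532,515),(398,397),(398,635)]),('boss',[(177,480),(623,480),(400,300),(400,722)])):
    P=world(d,q(L),.028);print(nm,P.round(4).tolist(),'ctr from tb',(P[2]+P[3])/2,'lr',(P[0]+P[1])/2,'diam',np.linalg.norm(P[0]-P[1]),np.linalg.norm(P[2]-P[3]))
t=np.array([.5909,.1626]);a=np.radians(-50.63);J=np.array([np.cos(a),np.sin(a)]);X=np.array([-J[1],J[0]])
c=((world(d,q([(398,397)]),.028)+world(d,q([(398,635)]),.028))/2)[0,:2]
print('in tool: along jaw',(c-t)@J,'along toolx',(c-t)@X)
```

```text
bore [[0.5839, 0.171, 0.028], [0.5981, 0.1538, 0.028], [0.5993, 0.1692, 0.028], [0.5821, 0.1552, 0.028]] ctr from tb [0.59071076 0.16219904 0.028     ] lr [0.59100486 0.16238626 0.028     ] diam 0.02228864264547797 0.02218090228640753
boss [[0.5818, 0.1786, 0.028], [0.6053, 0.15, 0.028], [0.6059, 0.1745, 0.028], [0.5755, 0.1495, 0.028]] ctr from tb [0.59073781 0.16200483 0.028     ] lr [0.59357019 0.16433073 0.028     ] diam 0.037006525707225124 0.039322701447221484
in tool: along jaw 0.00018993003077893706 along toolx -0.00040063965265949724
```

Emit:
apply_moves(
  rows=[-0.1, -1.8, 0, -0.3, -0.1, -1.8, 0, 0, -0.1, -1.76, 0, 0, 0, 0, 0, 0, 0, 0, 0, 0],
)

```text
clock: 16.15
position: [0.5584, -0.1545, 0.1616]
tcp_rot: [-3.092, -0.55, 0.0]
force: [0.4, 0.8, -2.6]
opening: 0.0374
```

Run:
```python
from h import *
st()
d=cam('wrist');save(d,'w11');crop(d,'w11c',240,215,160,150,5)
```

```text
16.15 [ 0.5584 -0.1545  0.1616] jaw -69.83 F [ 0.4  0.8 -2.6] M [ 0.1  -0.08 -0.03] op 0.0374 q [-0.5   0.49  0.96  1.85 -0.46  1.05 -0.58] dq 0.015
```

View pics/w11c.png

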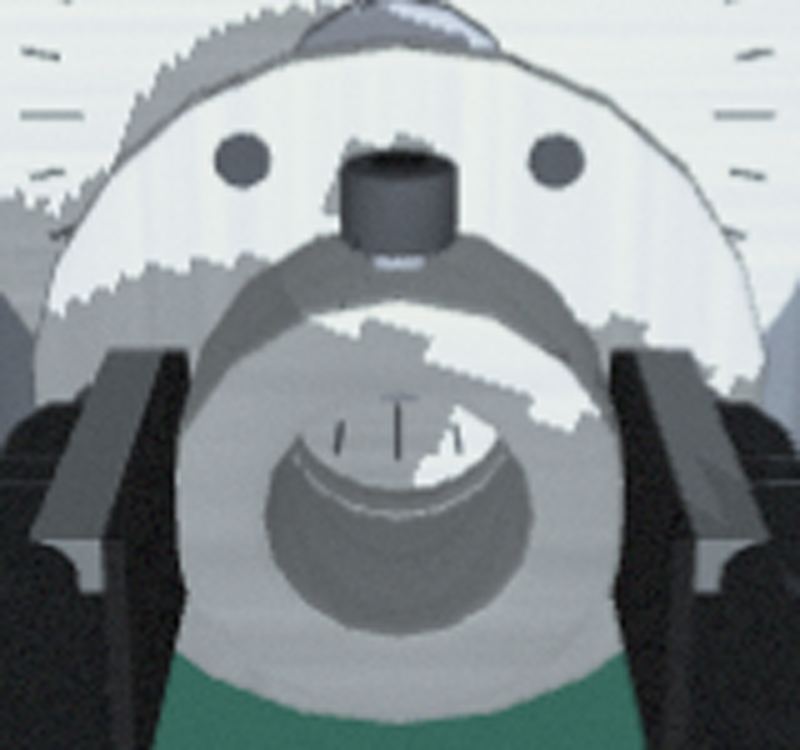

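Emit:
apply_moves(
  rows=[0, 0, -1.5, 0, 0, 0, -1.5, 0, 0, 0, -1, 0, 0, 0, -0.5, 0, 0, 0, 0, 0],
)

```text
clock: 16.7
position: [0.5571, -0.1559, 0.1156]
tcp_rot: [-3.093, -0.547, 0.003]
force: [-0.4, 0.5, -2.2]
opening: 0.0373
```

Run:
```python
from h import *
st()
d=cam('wrist');save(d,'w12');crop(d,'w12c',240,215,160,150,5)
d=cam('scene');save(d,'s12');crop(d,'s12c',190,200,80,80,7)
```

```text
16.7 [ 0.5571 -0.1559  0.1156] jaw -69.93 F [-0.4  0.5 -2.2] M [-0.02  0.04 -0.05] op 0.0373 q [-0.46  0.54  0.91  1.89 -0.52  0.97 -0.53] dq 0.022
```

View pics/w12c.png

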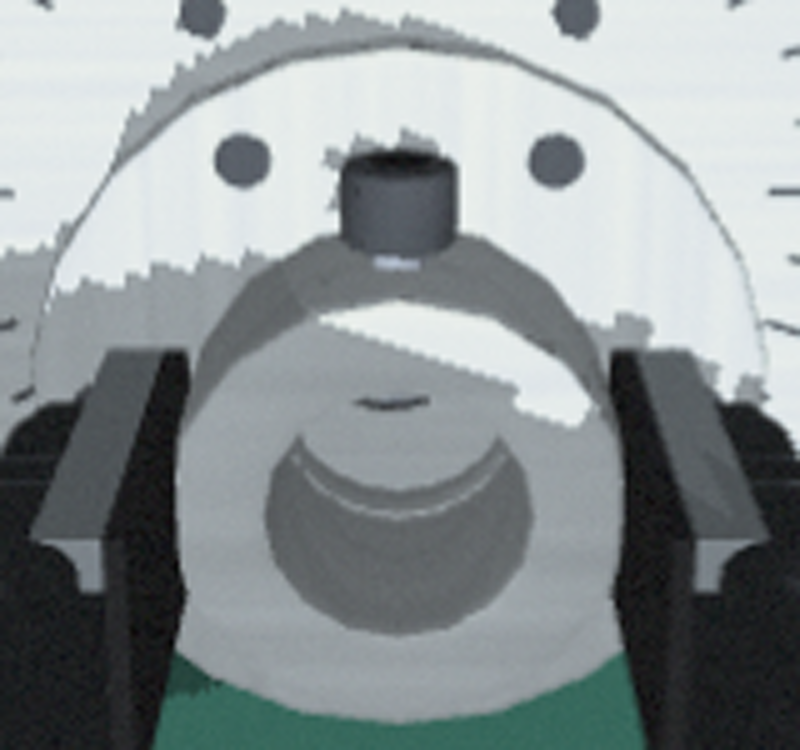

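View pics/s12c.png

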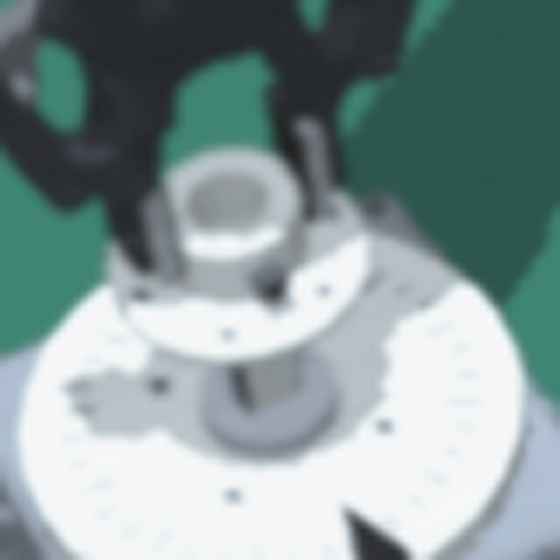

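Emit:
apply_moves(
  rows=[0.1, 0.14, 0, 0, 0, 0, -0.2, 0, 0, 0, 0, 0, 0, 0, 0, 0, 0, 0, 0, 0],
)

```text
clock: 17.3
position: [0.5589, -0.1548, 0.1149]
tcp_rot: [3.093, 0.547, 0.0]
force: [-0.7, -1.5, -1.4]
opening: 0.0374
```

Run:
```python
from h import *
st()
```

```text
17.3 [ 0.5589 -0.1548  0.1149] jaw -69.93 F [-0.7 -1.5 -1.4] M [-0.03 -0.01  0.02] op 0.0374 q [-0.46  0.54  0.91  1.89 -0.52  0.96 -0.53] dq 0.002
```

Emit:
apply_moves(
  rows=[-0.08, 0.02, -0.3, 0, 0, 0, -0.3, 0, 0, 0, -0.3, 0, 0, 0, -0.2, 0, 0, 0, 0, 0],
)

```text
clock: 17.8
position: [0.5578, -0.1544, 0.1034]
tcp_rot: [-3.093, -0.547, 0.001]
force: [-0.4, 1.1, -2.0]
opening: 0.0371
```

Run:
```python
from h import *
st()
d=cam('wrist');save(d,'w13');crop(d,'w13c',240,215,160,150,5)
```

```text
17.8 [ 0.5578 -0.1544  0.1034] jaw -69.93 F [-0.4  1.1 -2. ] M [ 0.01 -0.05  0.06] op 0.0371 q [-0.45  0.55  0.9   1.9  -0.53  0.94 -0.52] dq 0.007
```

View pics/w13c.png

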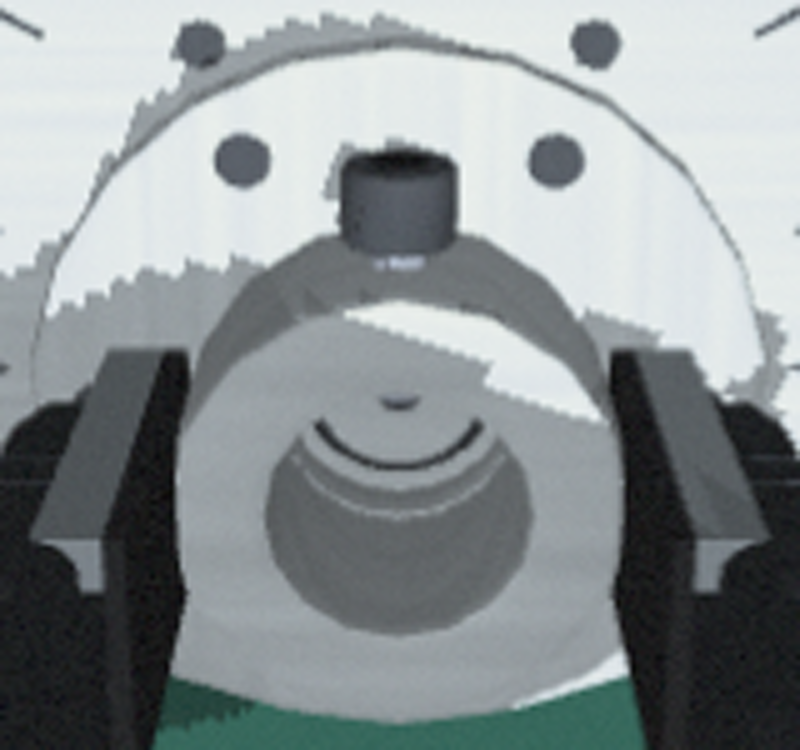

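Emit:
apply_moves(
  rows=[0.02, 0, -0.2, 0, 0, 0, -0.2, 0, 0, 0, -0.2, 0, 0, 0, 0, 0, 0, 0, 0, 0],
)

```text
clock: 18.35
position: [0.5582, -0.1545, 0.0978]
tcp_rot: [3.093, 0.547, -0.0]
force: [-0.7, -0.6, -2.2]
opening: 0.0375
```

Run:
```python
from h import *
st()
d=cam('wrist');save(d,'w14');crop(d,'w14c',240,215,160,150,5)
```

```text
18.35 [ 0.5582 -0.1545  0.0978] jaw -69.93 F [-0.7 -0.6 -2.2] M [ 0.04  0.02 -0.02] op 0.0375 q [-0.44  0.56  0.89  1.91 -0.54  0.93 -0.51] dq 0.003
```

View pics/w14c.png

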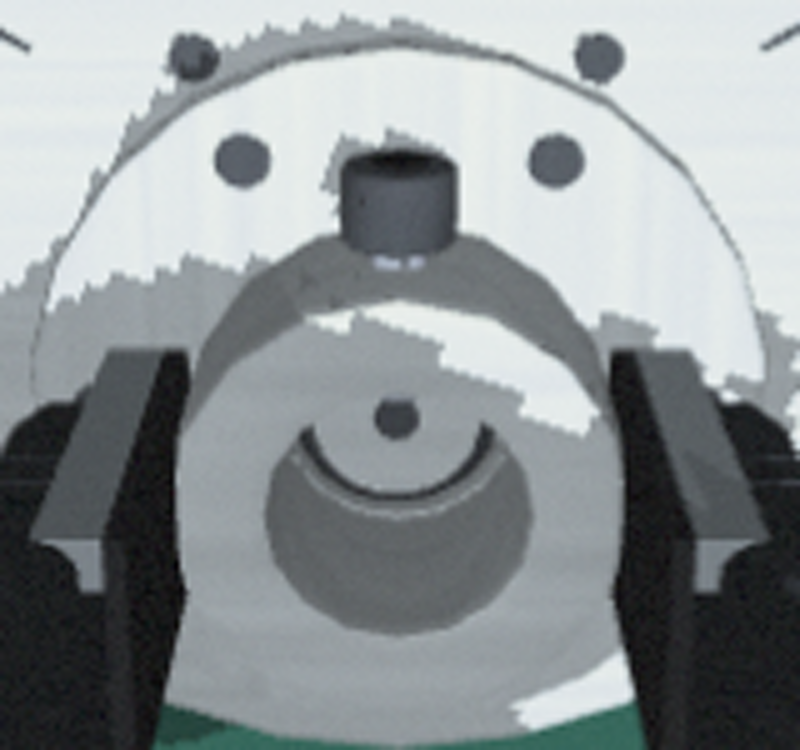

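Emit:
apply_moves(
  rows=[0, 0, -0.3, 0, 0, 0, -0.3, 0, 0, 0, -0.3, 0, 0, 0, -0.3, 0, 0, 0, 0, 0],
)

```text
clock: 18.9
position: [0.5578, -0.1544, 0.0852]
tcp_rot: [-3.093, -0.547, 0.002]
force: [0.2, 1.0, -1.9]
opening: 0.0373
```

Run:
```python
from h import *
st()
d=cam('wrist');save(d,'w15');crop(d,'w15c',240,215,160,150,5)
```

```text
18.9 [ 0.5578 -0.1544  0.0852] jaw -69.93 F [ 0.2  1.  -1.9] M [-0.01 -0.02  0.03] op 0.0373 q [-0.43  0.58  0.87  1.91 -0.56  0.91 -0.5 ] dq 0.007
```

View pics/w15c.png

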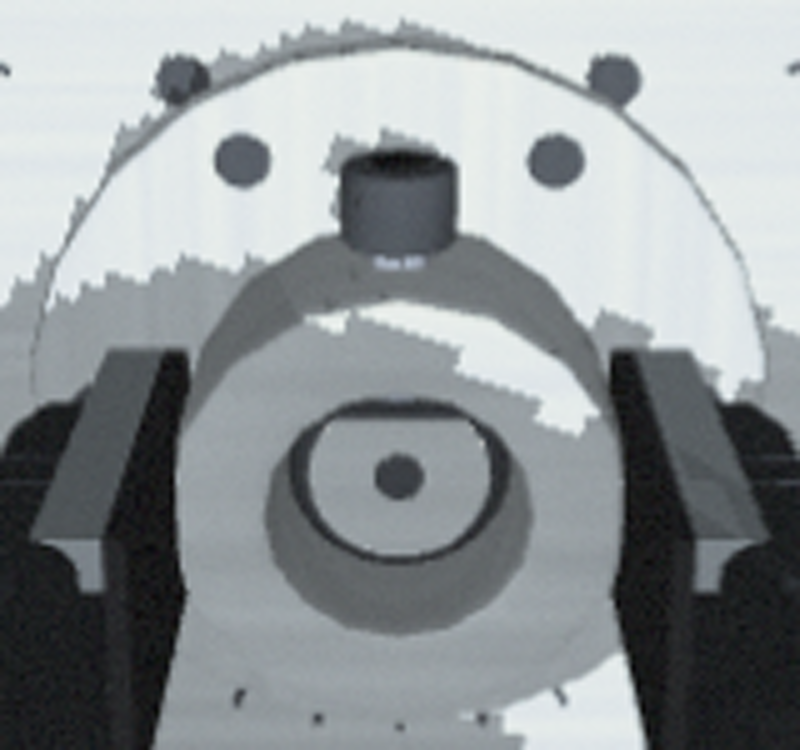

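Emit:
apply_moves(
  rows=[0, 0, -0.25, 0, 0.02, 0, -0.25, 0, 0, 0, -0.2, 0, 0, 0, 0, 0, 0, 0, 0, 0],
)

```text
clock: 19.45
position: [0.5584, -0.1546, 0.0788]
tcp_rot: [3.093, 0.547, -0.0]
force: [0.4, 0.3, -1.8]
opening: 0.0378
```

Run:
```python
from h import *
st()
d=cam('wrist');save(d,'w16');crop(d,'w16c',240,215,160,150,5)
d=cam('scene');save(d,'s16');crop(d,'s16c',190,200,80,80,7)
d=cam('side');save(d,'e16');crop(d,'e16c',335,150,80,80,7)
```

```text
19.45 [ 0.5584 -0.1546  0.0788] jaw -69.93 F [ 0.4  0.3 -1.8] M [-0.03  0.04 -0.01] op 0.0378 q [-0.42  0.59  0.87  1.92 -0.57  0.9  -0.49] dq 0.004
```

View pics/w16c.png

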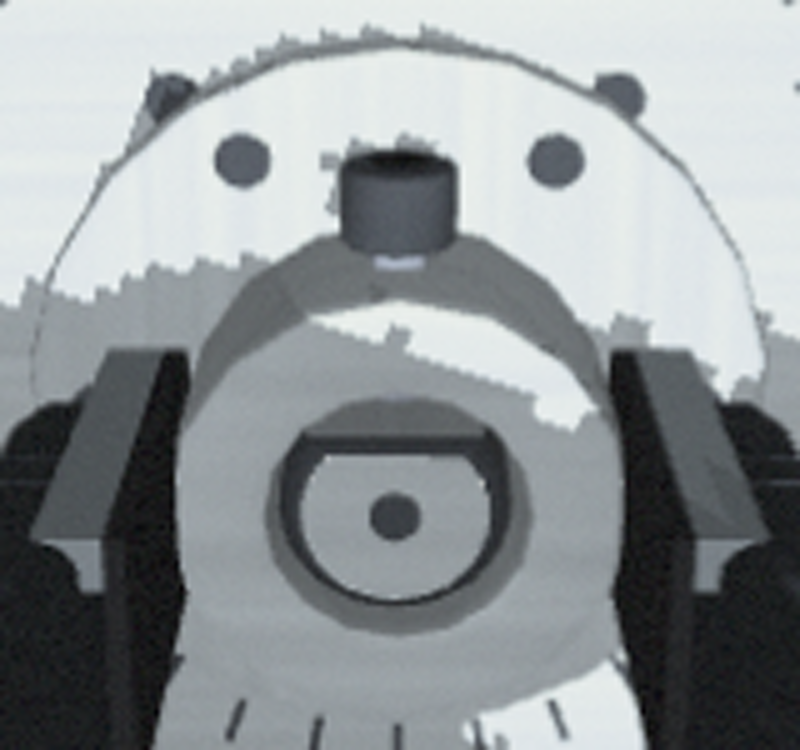

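View pics/s16c.png

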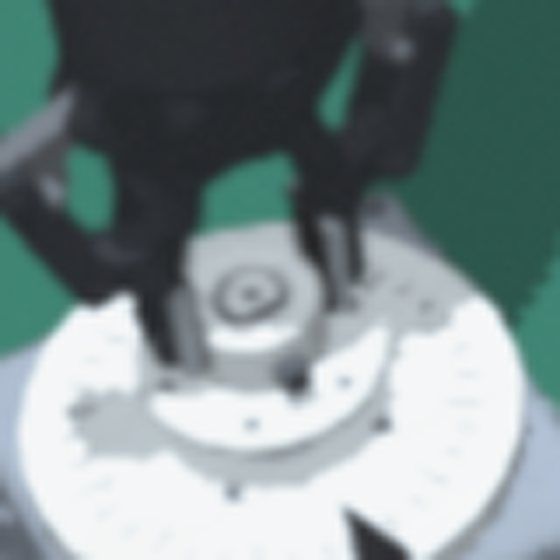

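View pics/e16c.png

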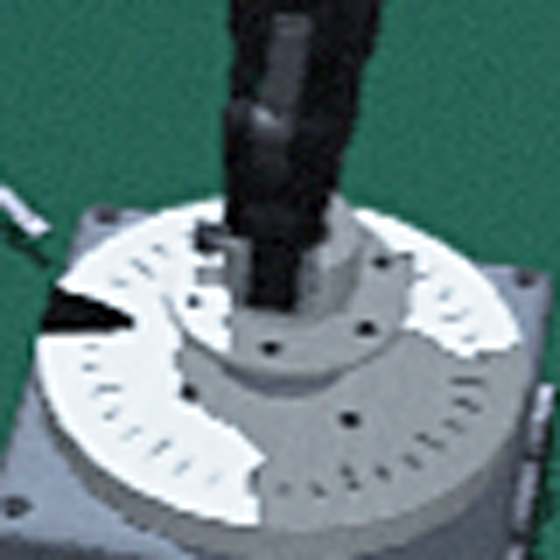

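Run:
```python
from h import *
d=load('w16')
f=lambda X:((pix(d,X)[0]-(240,215))*5).round(0)
for z in (.121,.122,.123,.124): print(z,f((.5577,-.1546,z)))
for z in (.122,.123,.124,.1243,.125):
    c=np.array([.5584-.0004,-.1547]); a=np.radians(20.1); u=np.array([np.cos(a),np.sin(a)])*.011
    print('mouth',z,f((*c,z)),f((*(c+u),z)),f((*(c-u),z)))
```

```text
0.121 [394. 503.]
0.122 [394. 509.]
0.123 [394. 515.]
0.124 [394. 521.]
mouth 0.122 [396. 506.] [396. 387.] [396. 620.]
mouth 0.123 [396. 512.] [396. 392.] [396. 627.]
mouth 0.124 [396. 518.] [396. 397.] [396. 633.]
mouth 0.1243 [396. 520.] [396. 399.] [396. 635.]
mouth 0.125 [396. 524.] [396. 402.] [396. 639.]
```

The hub top is about 1.1 mm above flush, so I'm making the final adjustment.

Emit:
apply_moves(
  rows=[-0.02, 0, -0.11, 0, 0, 0, 0, 0, 0, 0, 0, 0, 0, 0, 0, 0, 0, 0, 0, 0],
)

```text
clock: 20.1
position: [0.5583, -0.1545, 0.0778]
tcp_rot: [3.093, 0.547, 0.0]
force: [0.0, 0.1, -1.9]
opening: 0.0377
```

Run:
```python
from h import *
st()
d=cam('wrist');save(d,'w17');crop(d,'w17c',240,215,160,150,5)
d=cam('scene');save(d,'s17')
```

```text
20.1 [ 0.5583 -0.1545  0.0778] jaw -69.93 F [ 0.   0.1 -1.9] M [0.01 0.06 0.02] op 0.0377 q [-0.42  0.59  0.86  1.92 -0.57  0.9  -0.49] dq 0.001
```

View pics/w17c.png

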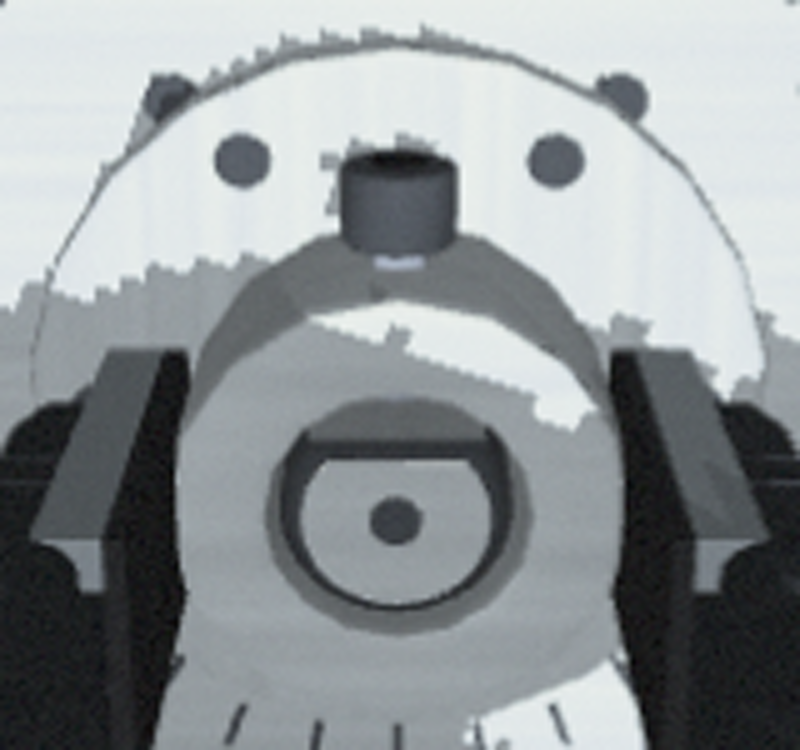

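View pics/s17.png

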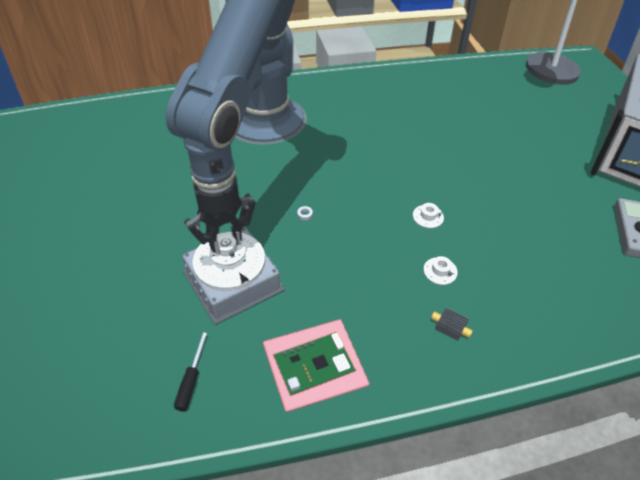

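```bash
python3 -c "
from h import *
print(job.sign_off()); st()"
```

```text
the job is handed in; nothing more can be done
None
the job is handed in; nothing more can be done
```

The job is handed in at about 20 s on the robot's clock. I turned the bare shaft until its flat faced the pointer, then put the rightmost hub on, flange down with its screw over the flat. It is still held in the gripper.

**Last checks:**
- **Flat and screw:** the jaws let go of the flat at 20.2°, and the pointer is at 20.1°. The screw now faces the same way.
- **Flush:** the hub top is level with the shaft end to about 0.3 mm in the wrist camera. That puts the underside about 95 mm above the bench, clear of the bearing.
- **Forces:** only the hub's own weight (about 1.9 N) showed on the wrist while it went down the shaft, so it met no resistance. The hub did not slip in the grip.
- **Other items:** the last scene picture shows the other things on the bench where they were.

**What failed or disagreed:**
- **Fingertips:** they really sit about 31–35 mm behind the reported tool point, not at it. My first close therefore shut on top of the shaft's end, with about 6 N and no visible harm. I corrected for this from the pictures.
- **Flat angle:** one rough image reading, after I let go of the shaft, gave the flat's direction as 16–19° instead of 20.2°. In the final picture the flat looks square to the gripper.
- **Opening:** the gripper read 37–38 mm on the 40 mm boss.

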